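Clear the pan and scan the job tray's barcode

ROBOT

A 6-joint arm with a two-finger parallel gripper is mounted at the origin on the work surface. World frame = base frame: x ahead of the robot, y to its left, z up, the work surface at z = 0. Lengths are in mm, angles in rad, forces in N, time in s.
With the tool pointing down it reaches from about 275 to 850 mm from the base axis. Payload 5.2 kg.
Tool frame: the origin (TCP) lies at the very end of the fingers, on their centre line; the grasp point (between the pads) lies 19 mm behind it; z points along the fingers, x is the direction in which the jaws open and shut, and the axes are right-handed (so a half turn about z gives the same grasp; the last joint's range is limited). The gripper opens to 85 mm and grips with 20 to 120 N. Pads are 22 mm wide; open, the fingers measure 114 mm over their backs; the gripper's body (76 mm by 85 mm) begins 54 mm behind the grasp point. The pads swing forward as they close: fully open they stand 13 mm farther back than shut.
Start: joints at [-1.412, 0.259, 1.535, -0, 1.348, -0.203], TCP at [194.698, -514.391, 231.31] pointing down, gripper open.
Joint ranges: [-3.14, 3.14], [-0.91, 2.08], [0.19, 2.58], [-1.22, 4.36], [0.22, 2.71], [-3.12, 3.12]. Speed limits (rad/s): [2.57, 2.57, 3.14, 3.14, 3.14, 3.14].

INTERFACE

Orientations are given as a unit quaternion [x, y, z, w].
In Python, from cell import env gives the robot as it stands. The module is installed in compiled form; this text tells all that it offers.
- The arm moves only by the tool arm_command, never from a script. Its argument "increments" is a list of rows, each an object with "jaw": the opening, from 0 (shut) to 1 (fully open); "slide": the shift along the tool's x, y, z in units of 0.3 m (1.0 is 0.3 m), a list of three; "delta_rot": the turn, a rotation vector about the tool's x, y, z in units of 45 degrees (1.0 is 45 degrees), a list of three. In form: [{"jaw": jaw, "slide": [tx, ty, tz], "delta_rot": [wx, wy, wz]}, ...]. A call has exactly 10 rows; each row shifts and turns the commanded pose from where the row before left it, along the tool's axes as they then stand; what a row does not reach is not made up. A row lasts 1/10 s, in which the tool goes at most 50 mm and 8.59 degrees, less where a joint would pass 70% of its speed; a pose out of reach is approached as far as the arm can. A call with a number of a shift or a turn outside -1 to 1 is refused whole. A call with a gripper value outside its range is refused whole. The fingers move at their own pace and stop on an object; "squeeze" is the grip in N (left out, the last holds). Time passes only in rows, so rows that do not move let the fingers close, or fill a call up. It gives the time, the measured TCP pose, the force and the opening at its end, in the units of the state.
- env.get_state(): the state, without advancing time (a new reading comes with each control period).
- env.snapshot(name): name is "scene" or "top" or "wrist"; returns the picture (400x640x3 uint8, red, green, blue); there is no depth.
- env.camera_params(name): a dict with "vfov" (degrees; the focal length in pixels is half the picture's height over the tangent of half this angle, whatever the lens; pixels are square), "cx", "cy" (the principal point, pixels), "pose" (4x4, takes a point from camera to world coordinates). Camera axes: x right, y down, z forward; pixel columns grow to the right and rows downward; lengths in mm; the calibration is good to about 2 mm. A picture is of the moment at which its call begins: read the wrist's pose just before it. camera_params takes no time and is no camera call; for the wrist camera it gives the pose at the moment of the call.
- env.close_job(): hands the job in, once; it reports no verdict.
The state is a dict: "time": time; "joints": joint angles; "qvel": joint speeds; "joint_torque": joint torques, N m; "position": TCP position; "tcp_rot": TCP orientation; "force": force on the tool from outside, world axes, zero at the start; "ft_torque": the same for the moment, N m; "grip_width": finger opening in mm.
Only numpy, scipy, OpenCV 4.12 (cv2) and the standard library are available. Lean on these libraries where they do the work, as an engineer would, in place of code of your own. Each camera call takes 0.05 s, during which the arm holds its last target.

TASK

Book in the job tray: the small copper pan is standing in the way, right in front of the barcode on the tray's sloping front, so first nest it down inside the big copper pan, its handle turned well clear of the big pan's handle. Then lift the cordless scanner out of its stand and hold it still for about two seconds a hand's breadth from the barcode (about 100 mm), aimed squarely at the middle of it with the scan line running across the bars (it reads by itself), and put it back nose down in its stand. Leave the tray, the flux can, the jar, the dropper bottle and the ring cone where they are.

Things in the scene. Friction and masses are not known exactly. Their poses are not given: they have to be found in the camera images.
- tray: White open plastic job tray, loose, 1.2 kg, 130 mm deep (x), 170 mm wide (y), 45 mm high, small boxes up to 34 mm high inside. Origin: centre of its footprint; +x to its back, z up. Its front (-x side) is a bezel sloping at 40 degrees to the horizontal, from the bench at x = -65 mm to 35 mm high at x = -31 mm.
- label: Paper barcode label, 72 by 34 mm, on the middle of the tray's sloping bezel; black bars over its middle 56 by 24 mm. Origin: centre of its face, 22 mm above the bench. z points straight out of the face (to the tray's front and up, 40 degrees from vertical), y runs level along the 72 mm length (across the bars), x up the slope (along the bars).
- small_pan: Small round copper pan, loose, 0.24 kg, 76 mm outside diameter (68 at the floor), 56 mm high, 3 mm wall, 4 mm floor. Origin: centre of its underside; z up; its wooden handle points along its +x. At the start it stands just in front of the tray's bezel (3 to 10 mm gap), hiding the label, with its handle pointing away from the tray.
- small_handle (a point): Middle of the small pan's wooden grip: on the pan's +x axis, 100 mm from the pan's axis, 53.5 mm above its underside. The grip is a bar 18 mm wide, 14 mm thick, from 63 to 145 mm from the pan's axis, rising 0.06 rad outward; a steel strap 14 mm wide joins it to the pan. It is light: the pan stands by itself.
- big_pan: Big round copper pan, loose, 0.5 kg, empty: 120 mm outside diameter (110 at the floor), 42 mm high, 3 mm wall, 4 mm floor. The small pan fits inside with about 19 mm to spare all round; its handle then passes over the big rim. Origin: centre of its underside; z up; its handle points along its +x.
- big_handle (a point): Middle of the big pan's wooden handle grip: on the pan's +x axis, 126 mm from the pan's axis and 58 mm above its underside. The grip is 20 mm wide by 16 mm thick, from 80 to 172 mm from the pan's axis, rising 0.22 rad outward to about 76 mm high.
- stand: Black scanner stand, fixed: base plate 120 by 120 by 12 mm with a rectangular cup in the middle, 48 mm (x) by 64 mm (y) inside. The cup's floor is 20 mm above the bench, its straight walls end at 60 mm, and a flared mouth (about 70 by 86 mm outside) ends at 68 mm. Origin: centre of its footprint; z up. The scanner may stand in it either way round.
- scanner: Grey cordless pistol scanner, loose, 0.2 kg, nose down in the stand. Origin: centre of the flat nose window; reads along its -z, scan line along its y; +z runs up the barrel, rear end at 104 mm. Nose 40 (x) by 56 mm (y) up to z = 28, barrel above 36 by 42 mm. Black handle, 28 mm thick, leaves on the +x side at z = 74, rises 0.26 rad, ends at x = 105, z = 115 mm. Reads by itself.
- scanner_grip (a point): Good place to grip the scanner: on the barrel's axis, 82 mm up from the nose window, with the fingers on the two flat sides (+y and -y), 42 mm apart.
- flux_can: Steel flux can, loose, conical, 90 mm diameter at the foot, 118 mm high. Origin: centre of its underside. To be left alone.
- jar: Glass jar with a steel lid, loose, 72 mm diameter, 85 mm high. Origin: centre of its underside. To be left alone.
- dropper: Small amber dropper bottle, loose, 38 mm diameter, 85 mm high. Origin: centre of its underside. To be left alone.
- ring_cone: Small steel ring cone (a pointed cone on a disc foot), loose, 42 mm diameter at the foot, 82 mm high. Origin: centre of its underside. To be left alone.
Things that resemble listed ones, but are neither listed nor needed, are in the scene too. Leave any green or purple look-alike of the big_pan alone.

How it is judged:
By the outcome, as a careful person would: the job done as asked, in the order asked, and still so for the second after the job is handed in, with the robot touching nothing.
It also fails if it takes over 64 s, if anything falls off the work surface, if the arm or the gripper's body presses on something with over 40 N, if the wrist force passes 120 N, or if a joint passes its speed limit or range.

## Working session

There is one attempt and no reset: what is moved stays moved. The work goes in short steps, Python scripts to look and compute and a tool call to move; the robot and the scene stay as the last step left them, time stands still between calls to the robot, and variables do not carry over. Pictures are saved under pics/ and viewed, and the job is handed in when it is done.

Besides the shell and the picture viewer there is one more tool, called after "Emit:" as name(argument=value, ...), one argument or row to a line, values as JSON. arm_command: Moves the arm, as the interface text tells. Shifts and turns lie within -1 to 1; 1 stands for 0.3 m of shift or 45 degrees of turn. Its arguments: {"type":"object","properties":{"increments":{"type":"array"},"squeeze":{"type":"number"}},"required":["increments"]}

```bash
mkdir -p pics; python3 - <<'E'
from cell import env
import cv2,numpy as np
s=env.get_state();print(s)
for n in("scene","top","wrist"):
    p=env.camera_params(n);print(n,{k:(np.round(v,3).tolist() if k=="pose" else v) for k,v in p.items()})
    cv2.imwrite(f"pics/{n}0.png",env.snapshot(n)[:,:,::-1])
E
```

```text
{'time': 0.0, 'joints': array([-1.41178839e+00,  2.59344108e-01,  1.53610170e+00,  3.17665476e-05,
        1.34800188e+00, -2.02815332e-01]), 'qvel': array([ 0.00057607, -0.00092837, -0.00037447, -0.00010776,  0.00146365,
        0.00036452]), 'joint_torque': array([-4.42076362e-04, -4.46027613e+01, -2.90571499e+01, -4.92221425e-04,
        1.17420658e-02, -1.49268953e-05]), 'position': array([ 194.62713804, -513.84085826,  230.46663291]), 'tcp_rot': array([ 8.22791676e-01, -5.68342324e-01, -6.30143908e-04, -6.80770164e-04]), 'force': array([-0.27380648, -0.01629392, -0.85699391]), 'ft_torque': array([-0.05051121,  0.01959165, -0.03349871]), 'grip_width': 85.48469293934373}
scene {'vfov': 48.866898966705364, 'cx': 323.7505199331816, 'cy': 209.0214355298007, 'pose': [[-0.643, 0.675, -0.362, 838.462], [0.765, 0.561, -0.315, 375.185], [-0.01, -0.48, -0.877, 1061.829], [0.0, 0.0, 0.0, 1.0]]}
top {'vfov': 44.241082116969594, 'cx': 329.03774309328423, 'cy': 195.80870017716177, 'pose': [[-0.024, -0.987, 0.158, 198.965], [-1.0, 0.024, -0.002, 38.625], [-0.002, -0.158, -0.988, 1638.934], [0.0, 0.0, 0.0, 1.0]]}
wrist {'vfov': 65.13281514150636, 'cx': 319.6930979168969, 'cy': 196.27528864290687, 'pose': [[0.354, -0.901, -0.25, 257.903], [-0.935, -0.342, -0.094, -490.26], [-0.001, 0.267, -0.964, 373.044], [0.0, 0.0, 0.0, 1.0]]}
```

View pics/scene0.png

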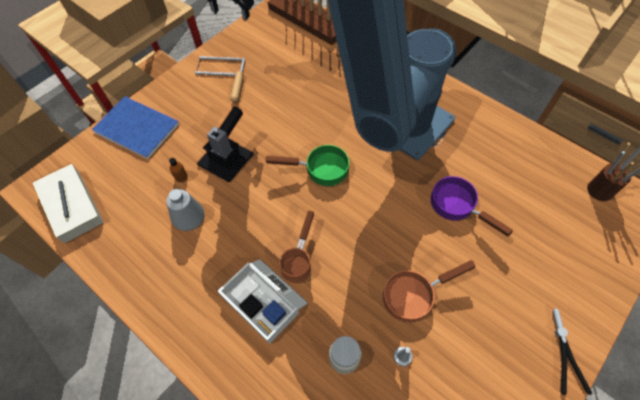

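View pics/top0.png

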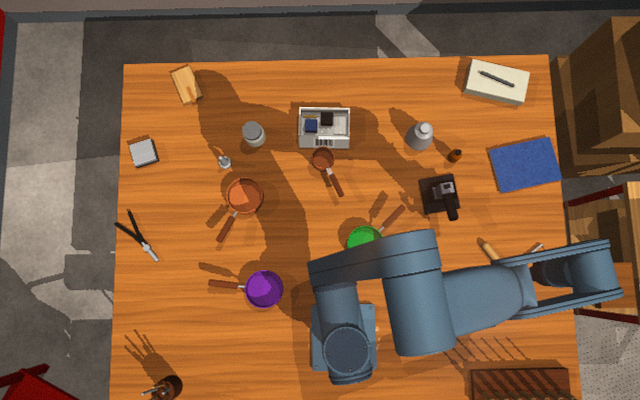

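View pics/wrist0.png

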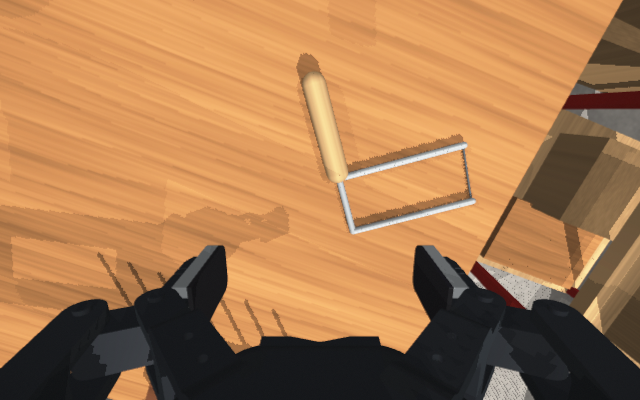

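```bash
cat > h.py <<'E'
import cv2,numpy as np
from cell import env
def cam(n):
    p=env.camera_params(n);return dict(f=200/np.tan(np.radians(p["vfov"]/2)),cx=p["cx"],cy=p["cy"],T=np.array(p["pose"]))
def onz(c,uv,z):
    uv=np.atleast_2d(np.asarray(uv,float));d=np.c_[(uv[:,0]-c["cx"])/c["f"],(uv[:,1]-c["cy"])/c["f"],np.ones(len(uv))]@c["T"][:3,:3].T
    o=c["T"][:3,3];return o+d*((z-o[2])/d[:,2])[:,None]
def proj(c,P):
    P=np.atleast_2d(np.asarray(P,float));q=(P-c["T"][:3,3])@c["T"][:3,:3];return np.c_[q[:,0]/q[:,2]*c["f"]+c["cx"],q[:,1]/q[:,2]*c["f"]+c["cy"]]
E
python3 - <<'E'
import cv2,numpy as np
a=cv2.imread("pics/scene0.png");b=cv2.imread("pics/top0.png")
cv2.imwrite("pics/s_crop.png",cv2.resize(a[90:290,150:350],None,fx=3,fy=3,interpolation=cv2.INTER_CUBIC))
cv2.imwrite("pics/s_crop2.png",cv2.resize(a[230:380,260:500],None,fx=3.3,fy=3.3,interpolation=cv2.INTER_CUBIC))
cv2.imwrite("pics/t_crop.png",cv2.resize(b[90:250,200:480],None,fx=2.8,fy=2.8,interpolation=cv2.INTER_CUBIC))
E
```

```text
(no output)
```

View pics/s_crop.png

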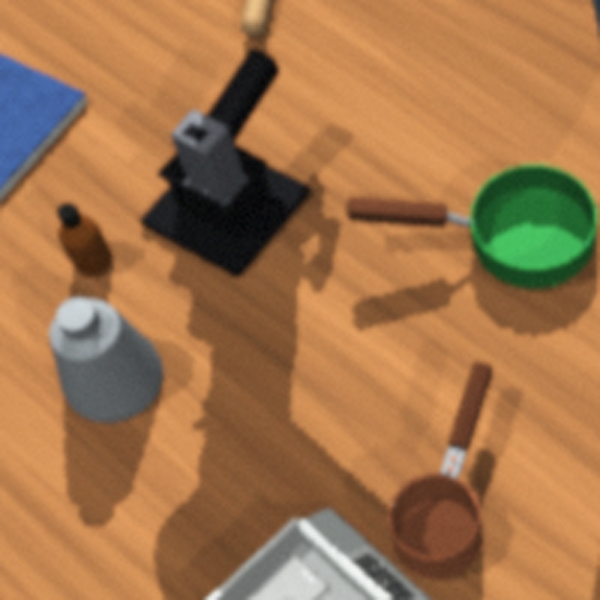

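View pics/s_crop2.png

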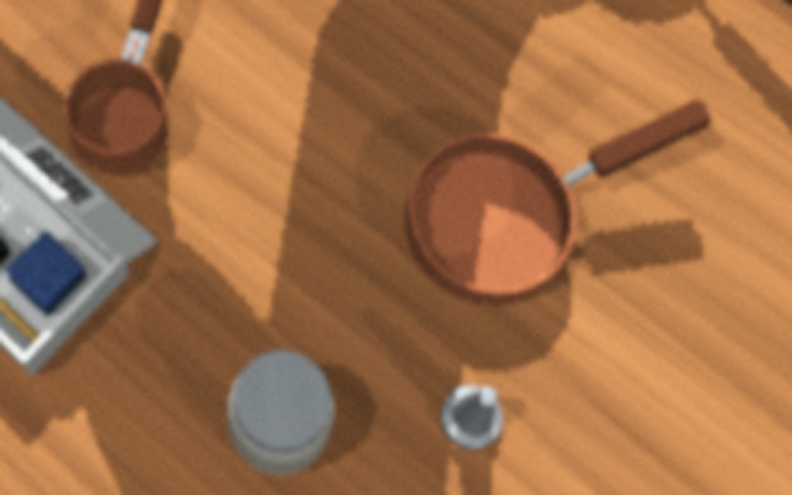

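View pics/t_crop.png

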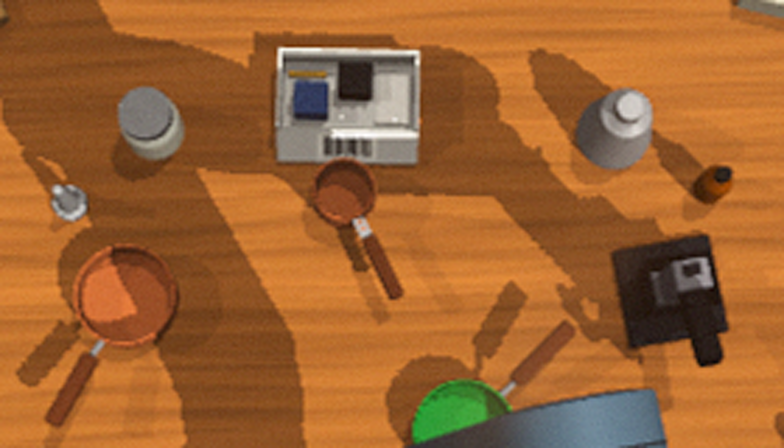

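```bash
python3 - <<'E'
from h import *
S,T=cam("scene"),cam("top")
def sc(p):return np.array(p)/3+[150,90]
def s2(p):return np.array(p)/3.3+[260,230]
def tt(p):return np.array(p)/2.8+[200,90]
r=lambda x:np.round(x,1).tolist()
def both(n,a,b,z):print(n,z,"S",r(onz(S,a,z)[0]),"T",r(onz(T,b,z)[0]))
both("big rim",s2((492,218)),tt((126,295)),42)
both("big handle tip",s2((702,112)),tt((53,418)),76)
both("big handle inner",s2((600,162)),tt((91,358)),48)
both("small rim",s2((116,112)),tt((345,191)),56)
both("small grip tip",sc((481,370)),tt((396,293)),56)
both("small grip inner",sc((460,445)),tt((365,237)),51)
both("stand corner1(12) far-right",sc((308,188)),tt((725,328)),12)
both("stand c -",sc((238,273)),tt((632,347)),12)
both("stand c",sc((145,221)),tt((613,252)),12)
both("stand c top",sc((200,150)),tt((709,236)),12)
both("scanner rear",sc((196,131)),tt((690,269)),124)
both("scan handle tip",sc((262,62)),tt((709,350)),135)
both("label",s2((60,174)),tt((347,147)),24)
for n,a,z in(("tray FL",(279,161),0),("tray FR",(417,163),0),("BL",(279,49),45),("BR",(419,50),45)):print(n,r(onz(T,tt(a),z)[0]))
both("jar top",s2((282,398)),tt((147,112)),85)
both("ring top",s2((487,396)),tt((58,190)),82)
both("flux top",sc((82,315)),tt((631,104)),118)
both("dropper top",sc((69,215)),tt((724,174)),85)
both("green",sc((533,225)),tt((465,415)),42)
E
```

```text
big rim 42 S [468.7, 316.5, 42.0] T [462.0, 311.5, 42.0]
big handle tip 76 S [319.1, 389.5, 76.0] T [317.2, 388.0, 76.0]
big handle inner 48 S [385.7, 353.1, 48.0] T [387.9, 350.9, 48.0]
small rim 56 S [585.1, 58.2, 56.0] T [577.6, 51.5, 56.0]
small grip tip 56 S [455.6, -5.0, 56.0] T [454.5, -5.2, 56.0]
small grip inner 51 S [519.1, 26.4, 51.0] T [522.8, 29.3, 51.0]
stand corner1(12) far-right 12 S [394.5, -283.4, 12.0] T [409.9, -396.9, 12.0]
stand c - 12 S [506.8, -265.3, 12.0] T [389.8, -284.9, 12.0]
stand c 12 S [522.8, -377.2, 12.0] T [505.1, -268.4, 12.0]
stand c top 12 S [430.0, -398.8, 12.0] T [521.9, -384.9, 12.0]
scanner rear 124 S [461.2, -334.6, 124.0] T [462.7, -332.2, 124.0]
scan handle tip 135 S [372.4, -337.9, 135.0] T [370.0, -344.8, 135.0]
label 24 S [640.7, 48.9, 24.0] T [639.6, 48.2, 24.0]
tray FL [630.6, 131.9, 0.0]
tray FR [623.9, -36.9, 0.0]
BL [757.7, 127.3, 45.0]
BR [752.3, -41.5, 45.0]
jar top 85 S [671.3, 283.1, 85.0] T [670.8, 280.3, 85.0]
ring top 82 S [583.9, 384.7, 82.0] T [580.6, 383.8, 82.0]
flux top 118 S [652.3, -270.9, 118.0] T [656.7, -278.1, 118.0]
dropper top 85 S [584.1, -382.6, 85.0] T [580.2, -388.0, 85.0]
green 42 S [303.5, -73.2, 42.0] T [311.8, -81.4, 42.0]
```

Emit:
arm_command(
  increments=[
    {"jaw": 0.4, "slide": [-0.04, -0.05, 0], "delta_rot": [0, 0, 0]},
    {"jaw": 0.4, "slide": [-0.074, -0.1, 0], "delta_rot": [0, 0, 0]},
    {"jaw": 0.4, "slide": [-0.074, -0.1, 0], "delta_rot": [0, 0, 0]},
    {"jaw": 0.4, "slide": [-0.074, -0.1, 0], "delta_rot": [0, 0, 0]},
    {"jaw": 0.4, "slide": [-0.074, -0.1, 0], "delta_rot": [0, 0, 0]},
    {"jaw": 0.4, "slide": [-0.074, -0.1, 0], "delta_rot": [0, 0, 0]},
    {"jaw": 0.4, "slide": [-0.074, -0.1, 0], "delta_rot": [0, 0, 0]},
    {"jaw": 0.4, "slide": [-0.074, -0.1, 0], "delta_rot": [0, 0, 0]},
    {"jaw": 0.4, "slide": [-0.074, -0.1, 0], "delta_rot": [0, 0, 0]},
    {"jaw": 0.4, "slide": [-0.074, -0.1, 0], "delta_rot": [0, 0, 0]},
  ],
)

```text
time: 1.15
position: [386.6, -212.8, 231.3]
tcp_rot: [0.823, -0.568, -0.0, -0.0]
force: [0.2, -1.0, -0.2]
grip_width: 34.2
```

Emit:
arm_command(
  increments=[
    {"jaw": 0.4, "slide": [-0.074, -0.1, 0], "delta_rot": [0, 0, 0]},
    {"jaw": 0.4, "slide": [-0.074, -0.1, 0], "delta_rot": [0, 0, 0]},
    {"jaw": 0.4, "slide": [-0.074, -0.1, 0], "delta_rot": [0, 0, 0]},
    {"jaw": 0.4, "slide": [-0.074, -0.1, 0], "delta_rot": [0, 0, 0]},
    {"jaw": 0.4, "slide": [-0.074, -0.1, 0], "delta_rot": [0, 0, 0]},
    {"jaw": 0.4, "slide": [-0.074, -0.1, 0], "delta_rot": [0, 0, 0]},
    {"jaw": 0.4, "slide": [-0.074, -0.1, 0], "delta_rot": [0, 0, 0]},
    {"jaw": 0.4, "slide": [-0.074, -0.1, 0], "delta_rot": [0, 0, 0]},
    {"jaw": 0.4, "slide": [-0.04, -0.05, 0], "delta_rot": [0, 0, 0.167]},
    {"jaw": 0.4, "slide": [0, 0, 0], "delta_rot": [0, 0, 0.167]},
  ],
)

```text
time: 2.15
position: [557.7, 55.7, 230.9]
tcp_rot: [0.741, -0.672, -0.001, -0.0]
force: [-0.3, -0.8, 1.0]
grip_width: 33.8
```

```bash
python3 - <<'E'
from h import *
import json
s=env.get_state();print(s["time"],s["position"],s["tcp_rot"],s["grip_width"])
c=cam("wrist");np.save("w1.npy",c,allow_pickle=True)
cv2.imwrite("pics/w1.png",env.snapshot("wrist")[:,:,::-1])
E
```

```text
2.15 [557.6972017   55.67787441 230.86082759] [ 7.40803957e-01 -6.71720937e-01 -6.25469450e-04 -2.97465513e-04] 33.758079616673456
```

View pics/w1.png

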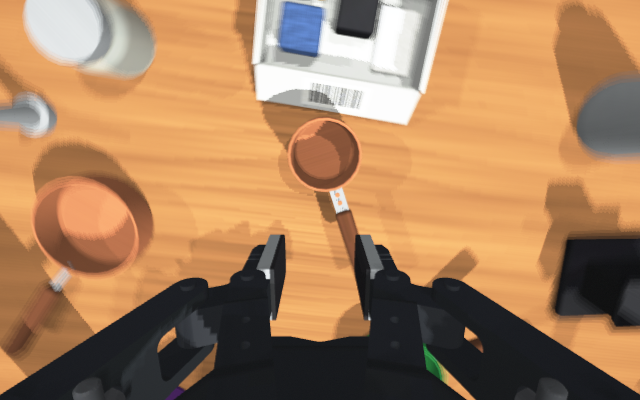

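```bash
python3 - <<'E'
from h import *
c=np.load("w1.npy",allow_pickle=True).item()
im=cv2.imread("pics/w1.png");r=lambda x:np.round(x,1).tolist()
# refined rim: fit circle to the outer rim edge pts cast on rim plane; hand picks of outer rim
hsv=cv2.cvtColor(im,cv2.COLOR_BGR2HSV)
def fitc(P):
    A=np.c_[2*P[:,:2],np.ones(len(P))];b=(P[:,:2]**2).sum(1);x=np.linalg.lstsq(A,b,rcond=None)[0];return x[:2],np.sqrt(x[2]+x[0]**2+x[1]**2)
sm=[(325,118),(300,127),(289,152),(298,178),(325,191),(350,180),(361,155),(350,128)]
P=onz(c,sm,56);print("small",*map(r,fitc(P)))
bg=[(85,177),(36,208),(50,258),(90,274),(136,258),(133,215),(112,187)]
P=onz(c,bg,42);print("big",*map(r,fitc(P)))
print("strap/grip",r(onz(c,[(336,195),(346,212),(357,248)],52)))
print("bigstrap,grip",r(onz(c,[(65,272),(53,290),(15,347)],[50][0])))
print("label c",r(onz(c,[(310,81),(362,90),(335,107),(307,104),(358,111),(335,96)],22)))
print("tray front btm",r(onz(c,[(257,101),(410,124)],0)))
v=im[60:300,20:420];cv2.imwrite("pics/w1c.png",cv2.resize(v,None,fx=2,fy=2,interpolation=cv2.INTER_CUBIC))
E
```

```text
small [580.7, 52.7] 36.8
big [469.4, 311.4] 59.7
strap/grip [[539.2, 36.5, 52.0], [521.4, 23.6, 52.0], [480.6, 6.3, 52.0]]
bigstrap,grip [[416.8, 336.2, 50.0], [391.6, 352.9, 50.0], [305.6, 410.1, 50.0]]
label c [[652.6, 75.4, 22.0], [649.0, 19.5, 22.0], [628.9, 46.2, 22.0], [629.1, 76.5, 22.0], [627.2, 20.9, 22.0], [640.2, 47.4, 22.0]]
tray front btm [[627.0, 134.5, 0.0], [618.8, -43.7, 0.0]]
```

View pics/w1c.png

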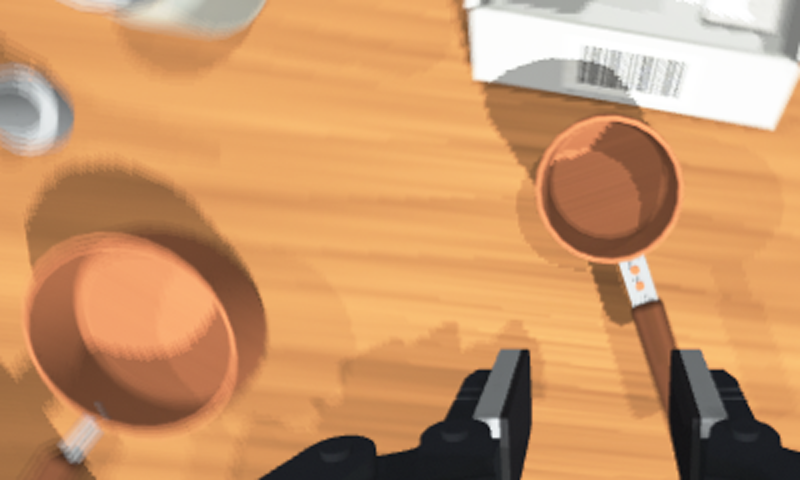

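Emit:
arm_command(
  increments=[
    {"jaw": 0.4, "slide": [0.0274, -0.0149, 0.067], "delta_rot": [0, 0, 0]},
    {"jaw": 0.4, "slide": [0.0274, -0.0149, 0.067], "delta_rot": [0, 0, 0]},
    {"jaw": 0.4, "slide": [0.0274, -0.0149, 0.067], "delta_rot": [0, 0, 0]},
    {"jaw": 0.4, "slide": [0.0274, -0.0149, 0.067], "delta_rot": [0, 0, 0]},
    {"jaw": 0.4, "slide": [0.0274, -0.0149, 0.067], "delta_rot": [0, 0, 0]},
    {"jaw": 0.4, "slide": [0, 0, 0.08], "delta_rot": [0, 0, 0]},
    {"jaw": 0.4, "slide": [0, 0, 0.08], "delta_rot": [0, 0, 0]},
    {"jaw": 0.4, "slide": [0, 0, 0.08], "delta_rot": [0, 0, 0]},
    {"jaw": 0.4, "slide": [0, 0, 0.08], "delta_rot": [0, 0, 0]},
    {"jaw": 0.4, "slide": [0, 0, 0], "delta_rot": [0, -0.09, 0]},
  ],
)

```text
time: 3.2
position: [580.0, 16.2, 31.5]
tcp_rot: [0.742, -0.669, -0.03, -0.022]
force: [-0.2, -0.1, -0.4]
grip_width: 34.4
```

```bash
python3 - <<'E'
from h import *
s=env.get_state();print(s["time"],s["position"],s["force"],s["grip_width"])
cv2.imwrite("pics/w2.png",env.snapshot("wrist")[:,:,::-1])
E
```

```text
3.2 [579.97049986  16.19208451  31.47605421] [-0.18023663 -0.142405   -0.35765178] 34.40985533444999
```

View pics/w2.png

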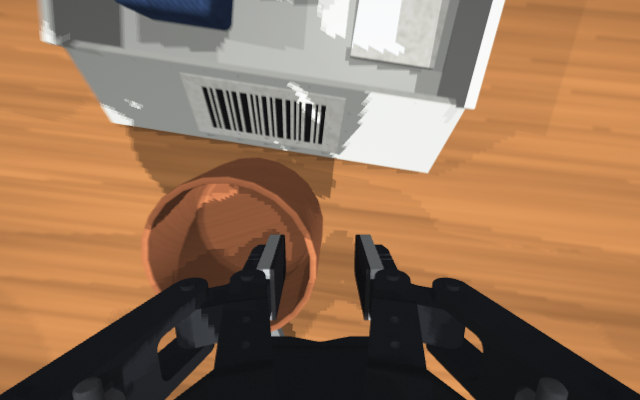

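```bash
python3 - <<'E'
from h import *
c=cam("wrist");np.save("w2.npy",c,allow_pickle=True)
r=lambda x:np.round(x,1).tolist()
# bars corners px: TL,TR,BR,BL ; label spans z=22 +-12*sin40 for bars
zt,zb=22+12*np.sin(np.radians(40)),22-12*np.sin(np.radians(40))
a=onz(c,[(202,86),(327,108)],zt);b=onz(c,[(324,145),(212,128)],zb)
print(r(a),r(b),r((a.sum(0)+b.sum(0))/4))
print("ctr px",r(onz(c,[(266,117)],22)))
print("front btm",r(onz(c,[(112,124),(428,173)],0)))
E
```

```text
[[653.8, 74.9, 29.7], [650.1, 17.7, 29.7]] [[631.8, 18.1, 14.3], [634.1, 76.6, 14.3]] [642.5, 46.8, 22.0]
ctr px [[642.9, 46.8, 22.0]]
front btm [[628.5, 141.3, 0.0], [621.2, -40.3, 0.0]]
```

Emit:
arm_command(
  increments=[
    {"jaw": 0, "slide": [0, 0, -0.01], "delta_rot": [0, 0, 0]},
    {"jaw": 0, "slide": [0, 0, 0], "delta_rot": [0, 0, 0]},
    {"jaw": 0, "slide": [0, 0, 0], "delta_rot": [0, 0, 0]},
    {"jaw": 0, "slide": [0, 0, 0], "delta_rot": [0, 0, 0]},
    {"jaw": 0, "slide": [0, 0, 0], "delta_rot": [0, 0, 0]},
    {"jaw": 0, "slide": [0, 0, 0], "delta_rot": [0, 0, 0]},
    {"jaw": 0, "slide": [0, 0, 0], "delta_rot": [0, 0, 0]},
    {"jaw": 0, "slide": [0, 0, 0], "delta_rot": [0, 0, 0]},
    {"jaw": 0, "slide": [0, 0, -0.03], "delta_rot": [0, 0, 0]},
    {"jaw": 0, "slide": [0, 0, -0.07], "delta_rot": [0, 0, 0]},
  ],
  squeeze=60,
)

```text
time: 4.25
position: [582.0, 11.7, 66.0]
tcp_rot: [0.741, -0.671, -0.029, -0.022]
force: [-0.8, 0.5, -3.7]
grip_width: 2.9
```

```bash
python3 - <<'E'
from h import *
s=env.get_state();print(s["time"],s["position"],s["force"],s["grip_width"])
cv2.imwrite("pics/w3.png",env.snapshot("wrist")[:,:,::-1])
E
```

```text
4.25 [582.01133153  11.67169347  65.99013842] [-0.79392899  0.51979859 -3.68584296] 2.8795371828262035
```

View pics/w3.png

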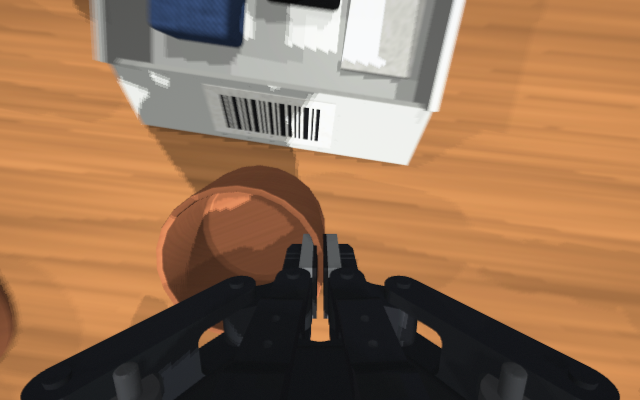

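```bash
cat >> h.py <<'E'
from scipy.spatial.transform import Rotation as Ro
def tool():
    s=env.get_state();return np.array(s["position"]),Ro.from_quat(s["tcp_rot"]).as_matrix()
def fitc(P):
    A=np.c_[2*P[:,:2],np.ones(len(P))];b=(P[:,:2]**2).sum(1);x=np.linalg.lstsq(A,b,rcond=None)[0];return x[:2],np.sqrt(x[2]+x[0]**2+x[1]**2)
r=lambda x:np.round(x,1).tolist()
E
python3 - <<'E'
from h import *
c=cam("wrist");p,R=tool()
for zz in(86,90):
    C,rad=fitc(onz(c,[(162,262),(163,230),(185,199),(220,187),(255,188),(290,205),(312,232)],zz));print(zz,r(C),r(rad),r(R.T@(np.r_[C,zz]-p)))
print(r(R))
v=cv2.imread("pics/w3.png")[150:350,130:350];cv2.imwrite("pics/w3c.png",cv2.resize(v,None,fx=3,fy=2.9,interpolation=cv2.INTER_CUBIC))
E
```

```text
86 [581.0, 46.2] 37.2 [-36.4, 0.4, -12.9]
90 [583.3, 44.9] 36.0 [-35.3, -1.7, -17.0]
[[0.1, -1.0, -0.0], [-1.0, -0.1, 0.1], [-0.1, -0.0, -1.0]]
```

View pics/w3c.png

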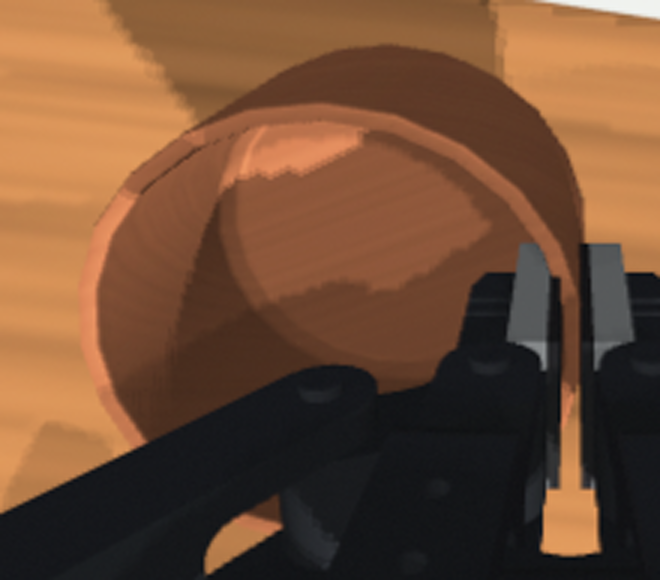

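Emit:
arm_command(
  increments=[
    {"jaw": 0, "slide": [0, 0, -0.09], "delta_rot": [0, 0, 0]},
    {"jaw": 0, "slide": [0, 0, -0.09], "delta_rot": [-0.012, 0.001, -0.1663]},
    {"jaw": 0, "slide": [0, 0, -0.06], "delta_rot": [-0.012, 0.001, -0.1663]},
    {"jaw": 0, "slide": [0, 0, 0], "delta_rot": [-0.012, 0.001, -0.1663]},
    {"jaw": 0, "slide": [0, 0, 0], "delta_rot": [-0.012, 0.001, -0.1663]},
    {"jaw": 0, "slide": [0, 0, 0], "delta_rot": [-0.012, 0.001, -0.1663]},
    {"jaw": 0, "slide": [0, 0, 0], "delta_rot": [-0.012, 0.001, -0.1663]},
    {"jaw": 0, "slide": [0, 0, 0], "delta_rot": [-0.012, 0.001, -0.1663]},
    {"jaw": 0, "slide": [0, 0, 0], "delta_rot": [-0.012, 0.001, -0.1663]},
    {"jaw": 0, "slide": [-0.04, -0.04, 0], "delta_rot": [0, 0, 0]},
  ],
)

```text
time: 5.3
position: [579.3, 21.1, 139.6]
tcp_rot: [0.977, -0.21, -0.033, -0.005]
force: [-0.8, 0.6, -2.7]
grip_width: 2.7
```

Emit:
arm_command(
  increments=[
    {"jaw": 0, "slide": [-0.073, -0.084, 0], "delta_rot": [0, 0, 0]},
    {"jaw": 0, "slide": [-0.073, -0.084, 0], "delta_rot": [0, 0, 0]},
    {"jaw": 0, "slide": [-0.073, -0.084, 0], "delta_rot": [0, 0, 0]},
    {"jaw": 0, "slide": [-0.073, -0.084, 0], "delta_rot": [0, 0, 0]},
    {"jaw": 0, "slide": [-0.073, -0.084, 0], "delta_rot": [0, 0, 0]},
    {"jaw": 0, "slide": [-0.073, -0.084, 0], "delta_rot": [0, 0, 0]},
    {"jaw": 0, "slide": [-0.073, -0.084, 0], "delta_rot": [0, 0, 0]},
    {"jaw": 0, "slide": [-0.073, -0.084, 0], "delta_rot": [0, 0, 0]},
    {"jaw": 0, "slide": [-0.03, -0.04, 0], "delta_rot": [0, 0, 0]},
    {"jaw": 0, "slide": [0, 0, 0], "delta_rot": [0, 0, 0]},
  ],
)

```text
time: 6.3
position: [497.8, 294.6, 151.4]
tcp_rot: [0.977, -0.21, -0.033, -0.005]
force: [0.5, -0.2, -2.5]
grip_width: 2.5
```

```bash
python3 - <<'E'
from h import *
p,R=tool();print(r(p),np.round(R,3).tolist(),env.get_state()["grip_width"])
c=cam("wrist");np.save("w4.npy",c,allow_pickle=True)
cv2.imwrite("pics/w4.png",env.snapshot("wrist")[:,:,::-1])
a=env.snapshot("scene")[:,:,::-1][200:380,330:530]
cv2.imwrite("pics/s4.png",cv2.resize(a,None,fx=3,fy=3,interpolation=cv2.INTER_CUBIC))
E
```

```text
[497.8, 294.6, 151.4] [[0.91, -0.41, -0.063], [-0.409, -0.912, 0.024], [-0.067, 0.004, -0.998]] 2.451294456571575
```

View pics/w4.png

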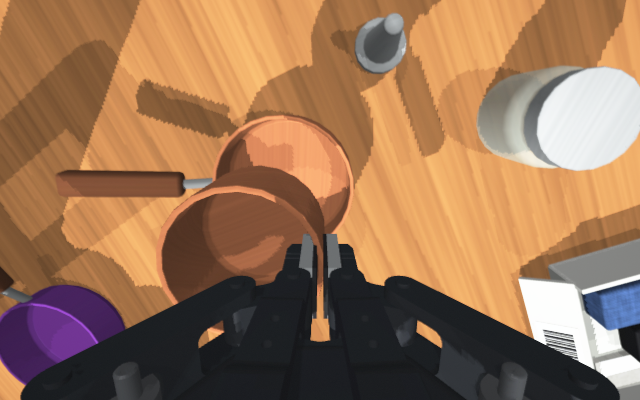

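View pics/s4.png

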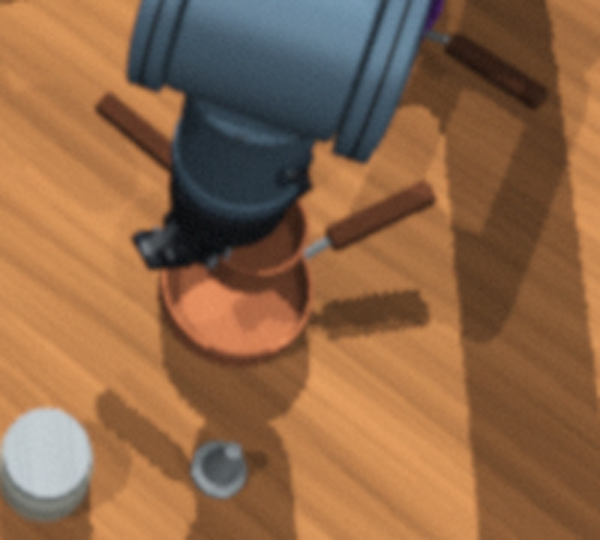

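```bash
python3 - <<'E'
from h import *
c=np.load("w4.npy",allow_pickle=True).item();p,R=tool()
P=onz(c,[(215,165),(228,136),(255,120),(285,116),(320,133),(342,158),(353,185),(349,212)],42)
print("free fit",*map(r,fitc(P)))
# fixed radius 60
from scipy.optimize import least_squares
print("R60",r(least_squares(lambda x:np.hypot(P[:,0]-x[0],P[:,1]-x[1])-60,[468,312]).x))
z=151.4+22
Q=onz(c,[(162,262),(161,235),(180,203),(220,187),(260,189),(295,207)],z);x=least_squares(lambda x:np.hypot(Q[:,0]-x[0],Q[:,1]-x[1])-38,[465,310]).x
print("small",*map(r,fitc(Q)),r(x),r(R.T@(np.r_[x,z]-p)))
# scene/top rim fits by contour (first pictures)
for n,pic,pts in(("S","scene0",[s for s in [(410,212),(425,165),(470,138),(520,140),(560,170),(577,215),(560,262),(520,292)]]),):
    C=cam("scene");P=onz(C,np.array(pts)/3.3+[260,230],42);print(n,*map(r,fitc(P)))
E
```

```text
free fit [461.6, 312.4] 59.7
R60 [461.3, 312.1]
small [468.9, 310.6] 35.8 [469.0, 307.7] [-35.0, -1.8, -19.8]
S [464.0, 314.6] 59.2
```

Emit:
arm_command(
  increments=[
    {"jaw": 0, "slide": [-0.006, -0.005, 0.04], "delta_rot": [0, 0, 0]},
    {"jaw": 0, "slide": [0, 0, 0.05], "delta_rot": [0, 0, 0]},
    {"jaw": 0, "slide": [0, 0, 0.05], "delta_rot": [0, 0, 0]},
    {"jaw": 0, "slide": [0, 0, 0.05], "delta_rot": [0, 0, 0]},
    {"jaw": 0, "slide": [0, 0, 0.05], "delta_rot": [0, 0, 0]},
    {"jaw": 0, "slide": [0, 0, 0.04], "delta_rot": [0, 0, 0]},
    {"jaw": 0, "slide": [0, 0, 0.04], "delta_rot": [0, 0, 0]},
    {"jaw": 0, "slide": [0, 0, 0.03], "delta_rot": [0, 0, 0]},
    {"jaw": 0, "slide": [0, 0, 0.01], "delta_rot": [0, 0, 0]},
    {"jaw": 0, "slide": [0, 0, 0], "delta_rot": [0, 0, 0]},
  ],
)

```text
time: 7.4
position: [491.4, 296.9, 43.6]
tcp_rot: [0.977, -0.21, -0.033, -0.005]
force: [-0.1, -0.0, -2.4]
grip_width: 2.8
```

```bash
python3 - <<'E'
from h import *
print(env.get_state()["force"])
cv2.imwrite("pics/w5.png",env.snapshot("wrist")[:,:,::-1])
a=env.snapshot("scene")[:,:,::-1][200:380,330:530]
cv2.imwrite("pics/s5.png",cv2.resize(a,None,fx=3,fy=3,interpolation=cv2.INTER_CUBIC))
E
```

```text
[-0.11211138 -0.03229379 -2.39387686]
```

View pics/w5.png

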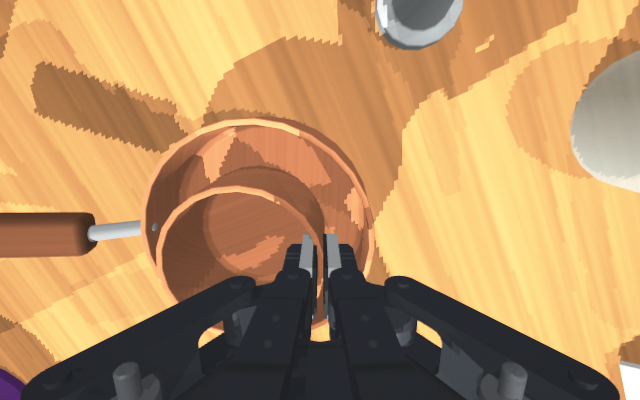

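View pics/s5.png

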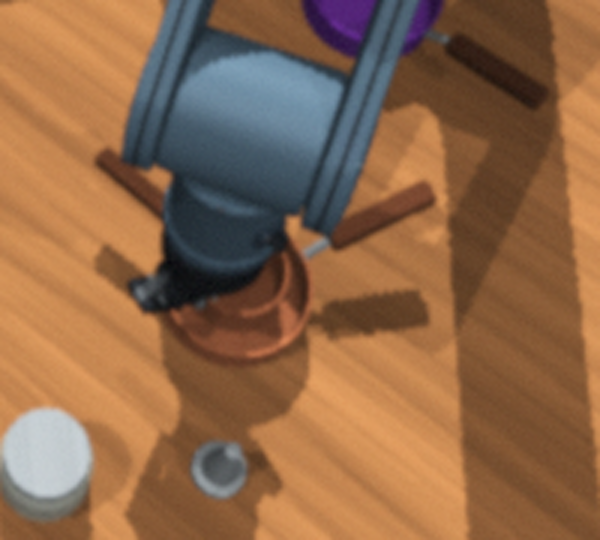

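```bash
python3 - <<'E'
from h import *
c=cam("wrist");p,R=tool()
P=onz(c,[(143,225),(150,185),(178,146),(215,126),(255,121),(300,132),(345,165),(367,205),(373,240)],42)
B,rb=fitc(P);print("big",r(B),r(rb))
z=43.6+22
Q=onz(c,[(157,262),(160,235),(180,203),(205,190),(235,186),(265,191),(295,209)],z)
Cc,rs=fitc(Q);print("small",r(Cc),r(rs), "diff in tool",r(R[:2,:2].T@(Cc-B)))
print(r(p+R@[-36,-1.2,0]))
E
```

```text
big [463.9, 313.9] 58.7
small [461.6, 311.5] 37.3 diff in tool [-1.1, 3.1]
[459.7, 313.0, 46.8]
```

Emit:
arm_command(
  increments=[
    {"jaw": 0, "slide": [0, 0, 0.008], "delta_rot": [0, 0, 0]},
    {"jaw": 0, "slide": [0, 0, 0.006], "delta_rot": [0, 0, 0]},
    {"jaw": 0, "slide": [0, 0, 0], "delta_rot": [0, 0, 0]},
    {"jaw": 0.06, "slide": [0, 0, 0], "delta_rot": [0, 0, 0]},
    {"jaw": 0.09, "slide": [0, 0, 0], "delta_rot": [0, 0, 0]},
    {"jaw": 0.12, "slide": [0, 0, 0], "delta_rot": [0, 0, 0]},
    {"jaw": 0.12, "slide": [0, 0, 0], "delta_rot": [0, 0, 0]},
    {"jaw": 0.12, "slide": [0, 0, -0.02], "delta_rot": [0, 0, 0]},
    {"jaw": 0.12, "slide": [0, 0, -0.04], "delta_rot": [0, 0, 0]},
    {"jaw": 0.12, "slide": [0, 0, -0.07], "delta_rot": [0, 0, 0]},
  ],
)

```text
time: 8.5
position: [492.9, 295.8, 78.6]
tcp_rot: [0.977, -0.21, -0.034, -0.004]
force: [-0.6, 0.1, -0.7]
grip_width: 10.3
```

```bash
python3 - <<'E'
from h import *
print(env.get_state()["force"])
c=cam("wrist");np.save("w6.npy",c,allow_pickle=True)
cv2.imwrite("pics/w6.png",env.snapshot("wrist")[:,:,::-1])
E
```

```text
[-0.63311542  0.06760946 -0.74522818]
```

View pics/w6.png

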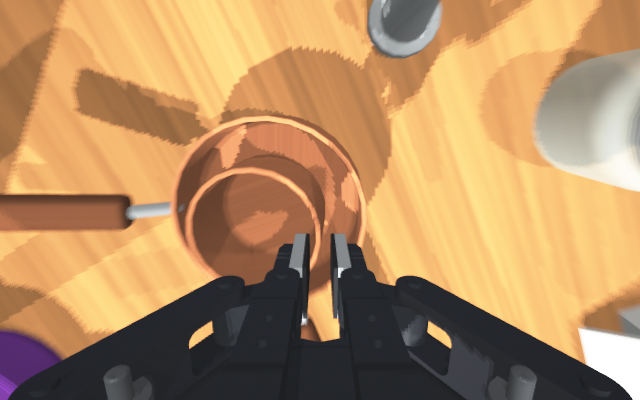

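Emit:
arm_command(
  increments=[
    {"jaw": 0.12, "slide": [0, 0, -0.13], "delta_rot": [0, 0, 0]},
    {"jaw": 0.3, "slide": [0, 0, -0.13], "delta_rot": [0, 0.09, 0]},
    {"jaw": 0.7, "slide": [0, 0, -0.13], "delta_rot": [0, 0, 0.161]},
    {"jaw": 0.8, "slide": [0, 0, -0.13], "delta_rot": [0, 0, 0.161]},
    {"jaw": 0.8, "slide": [0, 0, 0], "delta_rot": [0, 0, 0.161]},
    {"jaw": 0.8, "slide": [0, 0, 0], "delta_rot": [0, 0, 0.161]},
    {"jaw": 0.8, "slide": [0, 0, 0], "delta_rot": [0, 0, 0.161]},
    {"jaw": 0.8, "slide": [0, 0, 0], "delta_rot": [0, 0, 0.161]},
    {"jaw": 0.8, "slide": [0, 0, 0], "delta_rot": [0, 0, 0.161]},
    {"jaw": 0.8, "slide": [0, 0, 0], "delta_rot": [0, 0, 0.161]},
  ],
)

```text
time: 9.55
position: [498.4, 294.8, 235.3]
tcp_rot: [0.752, -0.66, 0.003, 0.001]
force: [-0.3, 0.8, -0.5]
grip_width: 68.9
```

Emit:
arm_command(
  increments=[
    {"jaw": 0.8, "slide": [0.07, 0.017, 0], "delta_rot": [0, 0, 0]},
    {"jaw": 0.8, "slide": [0.128, 0.032, 0], "delta_rot": [0, 0, 0]},
    {"jaw": 0.8, "slide": [0.128, 0.032, 0], "delta_rot": [0, 0, 0]},
    {"jaw": 0.8, "slide": [0.128, 0.032, 0], "delta_rot": [0, 0, 0]},
    {"jaw": 0.8, "slide": [0.128, 0.032, 0], "delta_rot": [0, 0, 0]},
    {"jaw": 0.8, "slide": [0.128, 0.032, 0], "delta_rot": [0, 0, 0]},
    {"jaw": 0.8, "slide": [0.128, 0.032, 0], "delta_rot": [0, 0, 0]},
    {"jaw": 0.8, "slide": [0.128, 0.032, 0], "delta_rot": [0, 0, 0]},
    {"jaw": 0.8, "slide": [0.128, 0.032, 0], "delta_rot": [0, 0, 0]},
    {"jaw": 0.8, "slide": [0.128, 0.032, 0], "delta_rot": [0, 0, 0]},
  ],
)

```text
time: 10.55
position: [456.9, -82.5, 237.5]
tcp_rot: [0.753, -0.658, 0.004, 0.001]
force: [0.1, 0.5, -1.0]
grip_width: 68.2
```

Emit:
arm_command(
  increments=[
    {"jaw": 0.8, "slide": [0.117, 0.032, 0], "delta_rot": [0, 0, 0]},
    {"jaw": 0.8, "slide": [0.117, 0.032, 0], "delta_rot": [0, 0, 0]},
    {"jaw": 0.8, "slide": [0.117, 0.032, 0], "delta_rot": [0, 0, 0]},
    {"jaw": 0.8, "slide": [0.117, 0.032, 0], "delta_rot": [0, 0, 0]},
    {"jaw": 0.8, "slide": [0.117, 0.032, 0], "delta_rot": [0, 0, 0]},
    {"jaw": 0.8, "slide": [0.117, 0.032, 0], "delta_rot": [0, 0, 0]},
    {"jaw": 0.8, "slide": [0.08, 0.022, 0], "delta_rot": [0, 0, 0]},
    {"jaw": 0.8, "slide": [0.04, 0.01, 0], "delta_rot": [0, 0, 0]},
    {"jaw": 0.8, "slide": [0, 0, 0], "delta_rot": [0, 0, 0]},
    {"jaw": 0.8, "slide": [0, 0, 0], "delta_rot": [0, 0, 0]},
  ],
)

```text
time: 11.55
position: [423.9, -333.3, 238.0]
tcp_rot: [0.753, -0.658, 0.003, 0.001]
force: [0.4, 0.5, -0.2]
grip_width: 68.4
```

```bash
python3 - <<'E'
from h import *
p,R=tool();print(r(p),np.round(R,3).tolist())
c=cam("wrist");np.save("w7.npy",c,allow_pickle=True)
cv2.imwrite("pics/w7.png",env.snapshot("wrist")[:,:,::-1])
cv2.imwrite("pics/s7.png",env.snapshot("scene")[:,:,::-1])
E
```

```text
[423.9, -333.3, 238.0] [[0.135, -0.991, 0.003], [-0.991, -0.135, -0.005], [0.005, -0.002, -1.0]]
```

View pics/w7.png

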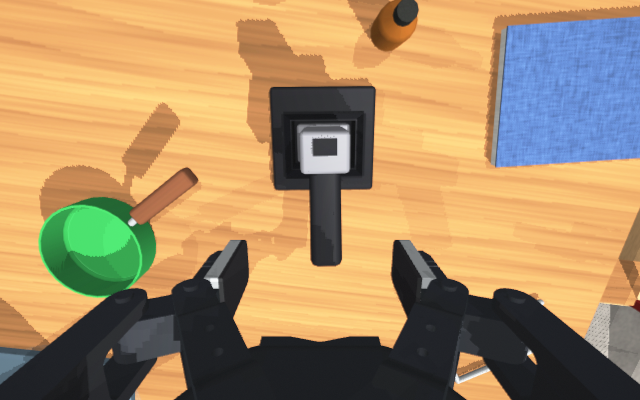

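View pics/s7.png

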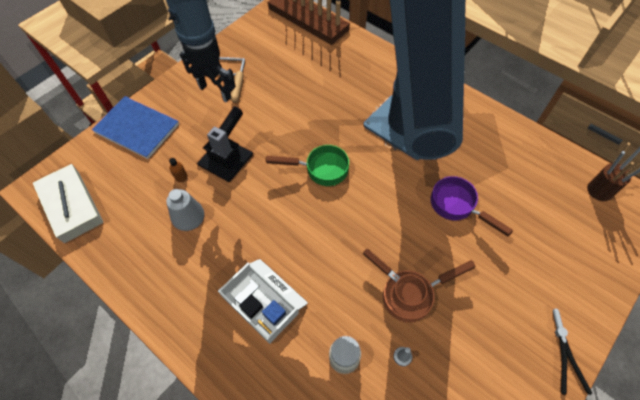

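```bash
python3 - <<'E'
from h import *
v=cv2.imread("pics/w7.png")[75:275,250:400];cv2.imwrite("pics/w7c.png",cv2.resize(v,None,fx=4,fy=3*4/4,interpolation=cv2.INTER_CUBIC) if 0 else cv2.resize(v,(450,600),interpolation=cv2.INTER_CUBIC))
v=cv2.imread("pics/s7.png")[225:345,340:490];cv2.imwrite("pics/s7c.png",cv2.resize(v,None,fx=4,fy=4,interpolation=cv2.INTER_CUBIC))
E
```

```text
(no output)
```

View pics/w7c.png

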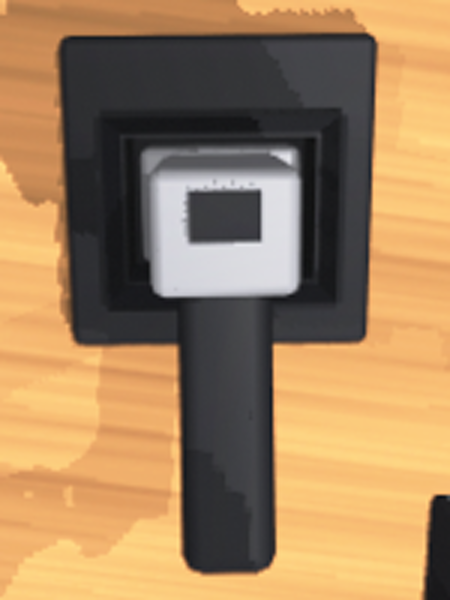

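View pics/s7c.png

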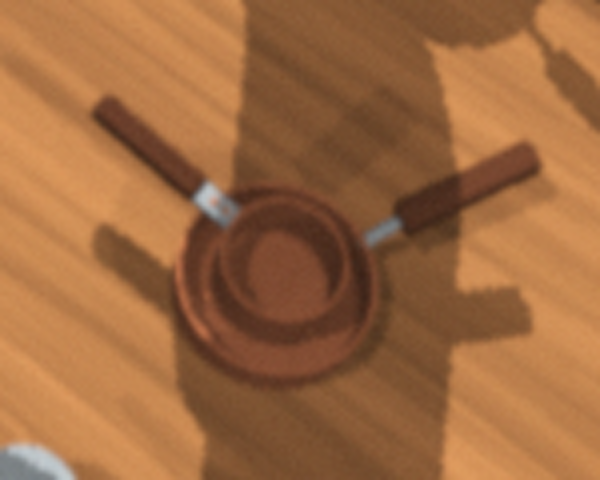

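```bash
python3 - <<'E'
from h import *
c=np.load("w7.npy",allow_pickle=True).item();p,R=tool()
q=lambda L:np.array(L)/3+[250,75]
A=onz(c,q([(152,176),(300,176),(153,296),(301,296),(227,217)]),124);print("rear",r(A),r(A[:4].mean(0)))
H=onz(c,q([(185,560),(274,560),(229,335)]),135);print("handle",r(H[:2].mean(0)),r(H))
Bp=onz(c,q([(60,37),(377,37),(75,341),(363,341)]),12);print("stand",r(Bp),r(Bp.mean(0)))
for a in(H[:2].mean(0),):
    for n,C in(("rear",A[:4].mean(0)),("sq",A[4])):print("handle yaw",n,np.degrees(np.arctan2(*(a-C)[[1,0]])))
for i,j in((0,1),(2,3)):print("stand y dir",np.degrees(np.arctan2(*(Bp[j]-Bp[i])[[1,0]])),"rear",np.degrees(np.arctan2(*(A[j]-A[i])[[1,0]])))
for i,j in((2,0),(3,1)):print("stand x dir",np.degrees(np.arctan2(*(Bp[j]-Bp[i])[[1,0]])))
E
```

```text
rear [[470.5, -312.3, 124.0], [475.8, -351.6, 124.0], [438.0, -316.5, 124.0], [443.5, -357.2, 124.0], [462.4, -333.7, 124.0]] [457.0, -334.4, 124.0]
handle [366.5, -347.8, 135.0] [[364.8, -335.1, 135.0], [368.2, -360.5, 135.0], [432.4, -338.3, 135.0]]
stand [[507.4, -267.5, 12.0], [523.4, -384.1, 12.0], [392.4, -284.3, 12.0], [408.0, -399.7, 12.0]] [457.8, -333.9, 12.0]
handle yaw rear -171.55491320328872
handle yaw sq -171.64978548817095
stand y dir -82.19219435524651 rear -82.23520712236154
stand y dir -82.29079014346402 rear -82.27510773333036
stand x dir 8.357063692566797
stand x dir 7.721366410482728
```

Emit:
arm_command(
  increments=[
    {"jaw": 0.8, "slide": [0.006, -0.037, 0], "delta_rot": [0, 0, 0]},
    {"jaw": 0.8, "slide": [0.006, -0.037, 0], "delta_rot": [0, 0, 0]},
    {"jaw": 0.8, "slide": [0.006, -0.037, 0.02], "delta_rot": [0, 0, 0]},
    {"jaw": 0.8, "slide": [0, 0, 0.08], "delta_rot": [0, 0, 0]},
    {"jaw": 0.8, "slide": [0, 0, 0.1], "delta_rot": [0, 0, 0]},
    {"jaw": 0.8, "slide": [0, 0, 0.1], "delta_rot": [0, 0, 0]},
    {"jaw": 0.8, "slide": [0, 0, 0.1], "delta_rot": [0, 0, 0]},
    {"jaw": 0.8, "slide": [0, 0, 0.08], "delta_rot": [0, 0, 0]},
    {"jaw": 0.8, "slide": [0, 0, 0.037], "delta_rot": [0, 0, 0]},
    {"jaw": 0.8, "slide": [0, 0, 0], "delta_rot": [0, 0, 0]},
  ],
)

```text
time: 12.65
position: [457.7, -334.8, 80.9]
tcp_rot: [0.754, -0.657, 0.001, 0.001]
force: [0.0, 0.7, -0.9]
grip_width: 68.4
```

```bash
python3 - <<'E'
from h import *
p,R=tool();print(r(p))
cv2.imwrite("pics/w8.png",env.snapshot("wrist")[:,:,::-1])
E
```

```text
[457.7, -334.8, 80.9]
```

View pics/w8.png

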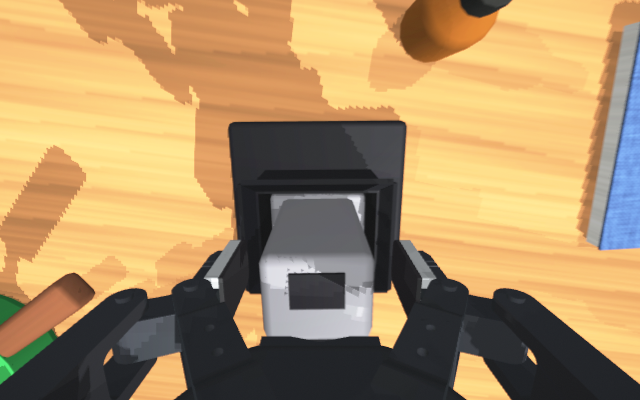

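Emit:
arm_command(
  increments=[
    {"jaw": 0.3, "slide": [0, 0, 0], "delta_rot": [0, 0, 0]},
    {"jaw": 0.3, "slide": [0, 0, 0], "delta_rot": [0, 0, 0]},
    {"jaw": 0.2, "slide": [0, 0, 0], "delta_rot": [0, 0, 0]},
    {"jaw": 0.2, "slide": [0, 0, 0], "delta_rot": [0, 0, 0]},
    {"jaw": 0.2, "slide": [0, 0, 0], "delta_rot": [0, 0, 0]},
    {"jaw": 0.2, "slide": [0, 0, 0], "delta_rot": [0, 0, 0]},
    {"jaw": 0.2, "slide": [0, 0, 0], "delta_rot": [0, 0, 0]},
    {"jaw": 0.2, "slide": [0, 0, 0], "delta_rot": [0, 0, 0]},
    {"jaw": 0.2, "slide": [0, 0, -0.02], "delta_rot": [0, 0, 0]},
    {"jaw": 0.2, "slide": [0, 0, -0.05], "delta_rot": [0, 0, 0]},
  ],
  squeeze=70,
)

```text
time: 13.7
position: [456.7, -334.9, 102.9]
tcp_rot: [0.753, -0.658, 0.001, 0.001]
force: [-0.5, -0.3, -2.7]
grip_width: 41.7
```

Emit:
arm_command(
  increments=[
    {"jaw": 0.2, "slide": [0, 0, -0.1], "delta_rot": [0, 0, 0]},
    {"jaw": 0.2, "slide": [0, 0, -0.1], "delta_rot": [0, 0, 0]},
    {"jaw": 0.2, "slide": [0, 0, -0.1], "delta_rot": [0, 0, 0]},
    {"jaw": 0.2, "slide": [0, 0, -0.1], "delta_rot": [0, 0, 0]},
    {"jaw": 0.2, "slide": [0, 0, -0.05], "delta_rot": [0, 0, 0]},
    {"jaw": 0.2, "slide": [0, 0, 0], "delta_rot": [0, 0, 0]},
    {"jaw": 0.2, "slide": [0, 0, 0], "delta_rot": [0, 0, 0]},
    {"jaw": 0.2, "slide": [-0.05, 0, 0], "delta_rot": [0, 0, 0]},
    {"jaw": 0.2, "slide": [-0.1, 0, 0], "delta_rot": [0, 0, 0]},
    {"jaw": 0.2, "slide": [-0.1, 0, 0], "delta_rot": [0, 0, 0]},
  ],
)

```text
time: 14.7
position: [446.3, -258.7, 236.4]
tcp_rot: [0.753, -0.658, 0.001, 0.001]
force: [0.3, 0.5, -1.2]
grip_width: 41.4
```

```bash
python3 - <<'E'
from h import *
p,R=tool();s=env.get_state();print(r(p),np.round(R,3).tolist(),s["joints"],s["grip_width"],s["force"])
cv2.imwrite("pics/w9.png",env.snapshot("wrist")[:,:,::-1])
v=env.snapshot("scene")[:,:,::-1][60:260,140:340];cv2.imwrite("pics/s9.png",cv2.resize(v,None,fx=3,fy=3,interpolation=cv2.INTER_CUBIC))
E
```

```text
[446.3, -258.7, 236.4] [[0.134, -0.991, -0.0], [-0.991, -0.134, -0.003], [0.003, 0.001, -1.0]] [-0.74028012  0.19279103  1.60770123 -0.00223974  1.33961199  0.69655687] 41.35461300806026 [ 0.25138293  0.48835322 -1.24844643]
```

View pics/w9.png

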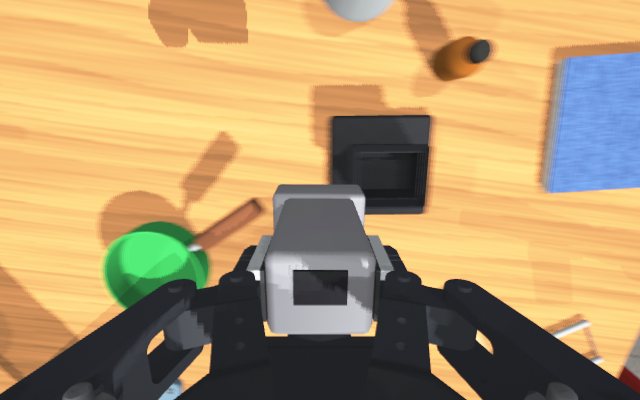

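View pics/s9.png

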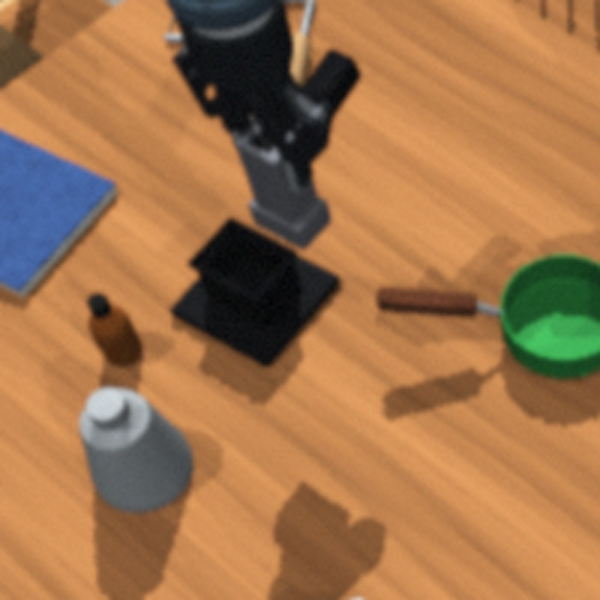

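```bash
cat >> h.py <<'E'
def chk(name,out,dy=0.7,dz=60.9,rx=0.0,box=None):
    """draw predicted scanner corners on the wrist picture; rx=pitch about jaw axis (deg)"""
    c=cam("wrist");p,R=tool();im=cv2.cvtColor(env.snapshot("wrist"),cv2.COLOR_RGB2BGR)
    Rx=Ro.from_euler("x",rx,degrees=True).as_matrix();g=np.array([0,0,-20.])
    def pr(L):
        L=np.array(L,float)  # scanner coords (x=handle side, y, z)
        t=np.c_[-L[:,1],L[:,0]+dy,dz-L[:,2]]
        t=(t-g)@Rx.T+g
        return proj(c,t@R.T+p)
    for L,col in(([(-20,28,0),(-20,-28,0),(-20,28,28),(-20,-28,28)],(0,0,255)),([(-18,21,104),(-18,-21,104),(18,-21,104),(18,21,104)],(0,255,0))):
        for u in pr(L):cv2.drawMarker(im,tuple(int(v) for v in np.round(u)),col,cv2.MARKER_CROSS,7,1)
        print(r(pr(L)))
    cv2.imwrite(out,cv2.resize(im[100:360,220:420],(600,780)[:2] if 0 else (460,598),interpolation=cv2.INTER_CUBIC))
E
python3 -c "
from h import *
chk('wrist','pics/w10.png')"
```

```text
[[277.4, 184.6], [361.4, 184.6], [271.2, 195.7], [367.6, 195.7]]
[[259.0, 259.1], [379.4, 259.2], [374.5, 345.4], [263.9, 345.4]]
```

View pics/w10.png

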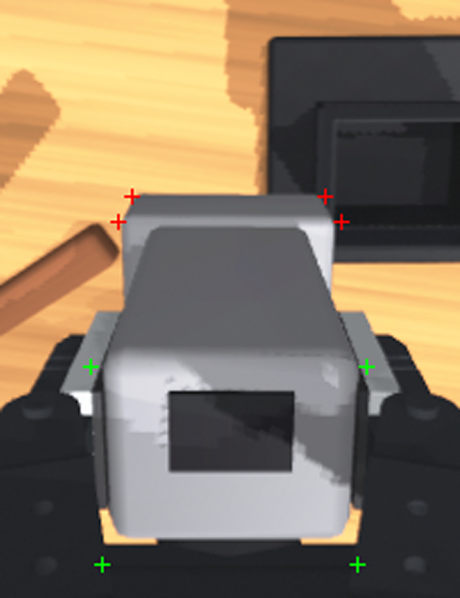

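```bash
python3 - <<'E'
from h import *
c=cam("wrist");p,R=tool()
# square center measured at grasp w7: world (462.4,-333.7,124) -> tool frame at grasp (tcp 457.7,-334.8,80.9, same R)
g=np.array([457.7,-334.8,80.9]);t=R.T@(np.array([462.4,-333.7,124])-g);print(r(t),r(proj(c,p+R@t)))
for d in((0,1,0),(0,0,3)):print(r(proj(c,p+R@(t+d))))
E
```

```text
[-0.3, -4.8, -43.1] [[318.4, 290.8]]
[[318.4, 293.2]]
[[318.4, 286.2]]
```

Emit:
arm_command(
  increments=[
    {"jaw": 0.2, "slide": [0, 0, 0], "delta_rot": [0, 0, 0.113]},
    {"jaw": 0.2, "slide": [0, 0, 0], "delta_rot": [0, 0, 0.113]},
    {"jaw": 0.2, "slide": [-0.07, -0.018, 0.02], "delta_rot": [0, 0, 0]},
    {"jaw": 0.2, "slide": [-0.131, -0.033, 0.0375], "delta_rot": [0, 0, 0]},
    {"jaw": 0.2, "slide": [-0.131, -0.033, 0.0375], "delta_rot": [0, 0, 0]},
    {"jaw": 0.2, "slide": [-0.131, -0.033, 0.0375], "delta_rot": [0, 0, 0]},
    {"jaw": 0.2, "slide": [-0.131, -0.033, 0.0375], "delta_rot": [0, 0, 0]},
    {"jaw": 0.2, "slide": [-0.131, -0.033, 0.0375], "delta_rot": [0, 0, 0]},
    {"jaw": 0.2, "slide": [-0.131, -0.033, 0.0375], "delta_rot": [0, 0, 0]},
    {"jaw": 0.2, "slide": [-0.131, -0.033, 0.0375], "delta_rot": [0, 0, 0]},
  ],
)

```text
time: 15.85
position: [534.8, 32.8, 150.9]
tcp_rot: [-0.692, 0.722, -0.003, -0.002]
force: [1.0, -0.6, -1.6]
grip_width: 41.5
```

Emit:
arm_command(
  increments=[
    {"jaw": 0.2, "slide": [-0.06, -0.015, 0.018], "delta_rot": [0, 0, 0]},
    {"jaw": 0.2, "slide": [0, 0, 0], "delta_rot": [0.1, 0, 0]},
    {"jaw": 0.2, "slide": [0, 0, 0], "delta_rot": [0.15, 0, 0]},
    {"jaw": 0.2, "slide": [0, 0, 0], "delta_rot": [0.15, 0, 0]},
    {"jaw": 0.2, "slide": [0, 0, 0], "delta_rot": [0.15, 0, 0]},
    {"jaw": 0.2, "slide": [0, 0, 0], "delta_rot": [0.15, 0, 0]},
    {"jaw": 0.2, "slide": [0, 0, 0], "delta_rot": [0.1, 0, 0]},
    {"jaw": 0.2, "slide": [0, 0, 0], "delta_rot": [0.089, 0, 0]},
    {"jaw": 0.2, "slide": [0, 0, 0], "delta_rot": [0, 0, 0]},
    {"jaw": 0.2, "slide": [0, 0, 0], "delta_rot": [0, 0, 0]},
  ],
)

```text
time: 16.85
position: [539.2, 44.6, 158.1]
tcp_rot: [-0.655, 0.68, -0.237, 0.231]
force: [0.5, -0.5, -1.5]
grip_width: 41.2
```

```bash
python3 - <<'E'
from h import *
p,R=tool();s=env.get_state();print(s["time"],r(p),np.round(R,3).tolist(),np.round(s["joints"],3),s["grip_width"])
c=cam("wrist");np.save("w11.npy",c,allow_pickle=True)
cv2.imwrite("pics/w11.png",env.snapshot("wrist")[:,:,::-1])
v=env.snapshot("scene")[:,:,::-1][150:360,180:380];cv2.imwrite("pics/s11.png",cv2.resize(v,None,fx=2.8,fy=2.8,interpolation=cv2.INTER_CUBIC))
E
```

```text
16.85 [539.2, 44.6, 158.1] [[-0.036, -0.781, 0.623], [-0.999, 0.031, -0.02], [-0.004, -0.624, -0.782]] [-0.19   0.031  2.242  0.46   0.224  1.003] 41.24506438059307
```

View pics/w11.png

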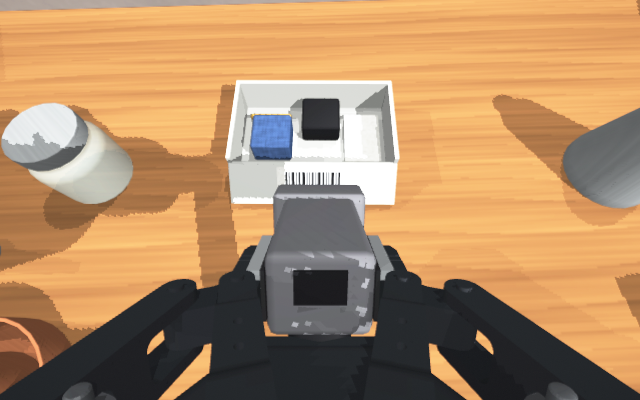

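View pics/s11.png

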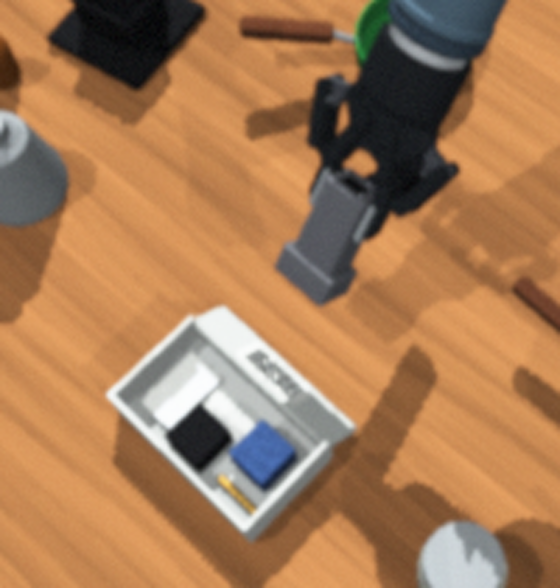

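Emit:
arm_command(
  increments=[
    {"jaw": 0.2, "slide": [0, 0, -0.03], "delta_rot": [-0.1, 0, 0]},
    {"jaw": 0.2, "slide": [0, 0, -0.03], "delta_rot": [-0.15, 0, 0]},
    {"jaw": 0.2, "slide": [0, 0, -0.03], "delta_rot": [-0.15, 0, 0]},
    {"jaw": 0.2, "slide": [0, 0, -0.03], "delta_rot": [-0.15, 0, 0]},
    {"jaw": 0.2, "slide": [0, 0, -0.03], "delta_rot": [-0.15, 0, 0]},
    {"jaw": 0.2, "slide": [0, 0, -0.03], "delta_rot": [-0.15, 0, 0]},
    {"jaw": 0.2, "slide": [0, 0, -0.03], "delta_rot": [0, 0, 0]},
    {"jaw": 0.2, "slide": [0, 0, 0], "delta_rot": [0, 0, 0]},
    {"jaw": 0.2, "slide": [0, 0, 0], "delta_rot": [0, 0, 0]},
    {"jaw": 0.2, "slide": [0, 0, 0], "delta_rot": [0, 0, 0]},
  ],
)

```text
time: 17.95
position: [516.7, 46.0, 215.1]
tcp_rot: [-0.695, 0.719, -0.002, 0.005]
force: [-0.0, 0.5, -1.3]
grip_width: 41.2
```

```bash
python3 - <<'E'
from h import *
p,R=tool();s=env.get_state();print(s["time"],r(p),np.round(R,3).tolist(),np.round(s["joints"],3),s["grip_width"])
E
```

```text
17.95 [516.7, 46.0, 215.1] [[-0.034, -0.999, 0.011], [-0.999, 0.034, 0.004], [-0.004, -0.01, -1.0]] [-0.13   0.208  1.643  0.005  1.281  1.473] 41.225722949384945
```

Emit:
arm_command(
  increments=[
    {"jaw": 0.2, "slide": [0.07, 0.008, 0], "delta_rot": [-0.014, 0, 0]},
    {"jaw": 0.2, "slide": [0.14, 0.017, 0], "delta_rot": [0, 0, 0]},
    {"jaw": 0.2, "slide": [0.14, 0.017, 0], "delta_rot": [0, 0, 0]},
    {"jaw": 0.2, "slide": [0.14, 0.017, 0], "delta_rot": [0, 0, 0]},
    {"jaw": 0.2, "slide": [0.14, 0.017, 0], "delta_rot": [0, 0, 0]},
    {"jaw": 0.2, "slide": [0.14, 0.017, 0], "delta_rot": [0, 0, 0]},
    {"jaw": 0.2, "slide": [0.14, 0.017, 0], "delta_rot": [0, 0, 0]},
    {"jaw": 0.2, "slide": [0.14, 0.017, 0], "delta_rot": [0, 0, 0]},
    {"jaw": 0.2, "slide": [0.14, 0.017, 0], "delta_rot": [0, 0, 0]},
    {"jaw": 0.2, "slide": [0.085, 0.011, 0], "delta_rot": [0, 0, 0]},
  ],
)

```text
time: 18.95
position: [457.1, -337.4, 213.6]
tcp_rot: [-0.694, 0.72, 0.001, 0.001]
force: [-0.4, 0.2, -1.1]
grip_width: 41.3
```

Emit:
arm_command(
  increments=[
    {"jaw": 0.2, "slide": [0, 0, 0], "delta_rot": [0, 0, -0.108]},
    {"jaw": 0.2, "slide": [0, 0, 0], "delta_rot": [0, 0, -0.108]},
    {"jaw": 0.2, "slide": [0, 0, 0], "delta_rot": [0, 0, 0]},
    {"jaw": 0.2, "slide": [0, 0, 0.03], "delta_rot": [0, 0, 0]},
    {"jaw": 0.2, "slide": [0, 0, 0.06], "delta_rot": [0, 0, 0]},
    {"jaw": 0.2, "slide": [0, 0, 0.06], "delta_rot": [0, 0, 0]},
    {"jaw": 0.2, "slide": [0, 0, 0.03], "delta_rot": [0, 0, 0]},
    {"jaw": 0.2, "slide": [0, 0, 0], "delta_rot": [0, 0, 0]},
    {"jaw": 0.2, "slide": [0, 0, 0], "delta_rot": [0, 0, 0]},
    {"jaw": 0.2, "slide": [0, 0, 0], "delta_rot": [0, 0, 0]},
  ],
)

```text
time: 19.95
position: [459.1, -334.9, 160.7]
tcp_rot: [0.753, -0.658, -0.001, -0.001]
force: [-0.1, -0.2, -1.5]
grip_width: 41.2
```

```bash
python3 - <<'E'
from h import *
p,R=tool();print(r(p),np.round(R,4).tolist())
d=np.array([457.3,-334.8,82])-p;print("tool delta",r(R.T@d))
cv2.imwrite("pics/w12.png",env.snapshot("wrist")[:,:,::-1])
E
```

```text
[459.1, -334.9, 160.7] [[0.1354, -0.9908, 0.0007], [-0.9908, -0.1354, 0.0031], [-0.003, -0.0012, -1.0]]
tool delta [-0.2, 1.8, 78.7]
```

View pics/w12.png

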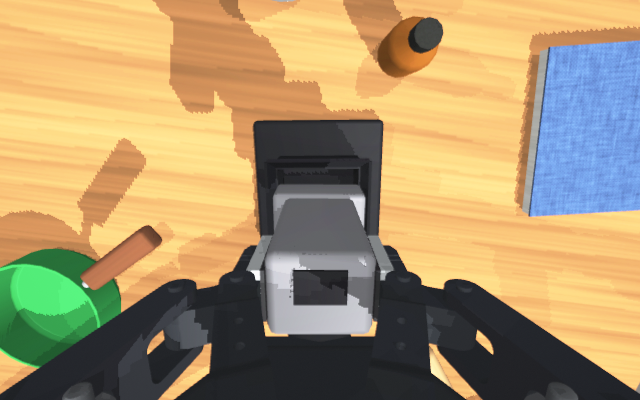

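Emit:
arm_command(
  increments=[
    {"jaw": 0.2, "slide": [0, 0.005, 0.03], "delta_rot": [0, 0, 0]},
    {"jaw": 0.2, "slide": [0, 0, 0.05], "delta_rot": [0, 0, 0]},
    {"jaw": 0.2, "slide": [0, 0, 0.05], "delta_rot": [0, 0, 0]},
    {"jaw": 0.2, "slide": [0, 0, 0.05], "delta_rot": [0, 0, 0]},
    {"jaw": 0.2, "slide": [0, 0, 0.04], "delta_rot": [0, 0, 0]},
    {"jaw": 0.2, "slide": [0, 0, 0.02], "delta_rot": [0, 0, 0]},
    {"jaw": 0.2, "slide": [0, 0, 0.01], "delta_rot": [0, 0, 0]},
    {"jaw": 0.2, "slide": [0, 0, 0], "delta_rot": [0, 0, 0]},
    {"jaw": 0.2, "slide": [0, 0, 0], "delta_rot": [0, 0, 0]},
    {"jaw": 0.2, "slide": [0, 0, 0], "delta_rot": [0, 0, 0]},
  ],
)

```text
time: 21.0
position: [457.3, -334.7, 85.1]
tcp_rot: [0.754, -0.657, -0.001, -0.001]
force: [0.5, -0.1, -1.5]
grip_width: 41.3
```

Emit:
arm_command(
  increments=[
    {"jaw": 0.2, "slide": [0, 0, 0.007], "delta_rot": [0, 0, 0]},
    {"jaw": 0.2, "slide": [0, 0, 0], "delta_rot": [0, 0, 0]},
    {"jaw": 0.65, "slide": [0, 0, 0], "delta_rot": [0, 0, 0]},
    {"jaw": 0.65, "slide": [0, 0, 0], "delta_rot": [0, 0, 0]},
    {"jaw": 0.65, "slide": [0, 0, 0], "delta_rot": [0, 0, 0]},
    {"jaw": 0.65, "slide": [0, 0, 0], "delta_rot": [0, 0, 0]},
    {"jaw": 0.65, "slide": [0, 0.005, 0], "delta_rot": [-0.1, 0, 0]},
    {"jaw": 0.65, "slide": [0, 0.005, 0], "delta_rot": [-0.1, 0, 0]},
    {"jaw": 0.65, "slide": [0, 0.005, 0], "delta_rot": [-0.1, 0, 0]},
    {"jaw": 0.65, "slide": [0, 0.005, 0], "delta_rot": [-0.1, 0, 0]},
  ],
)

```text
time: 22.0
position: [451.3, -335.5, 83.5]
tcp_rot: [0.744, -0.649, -0.105, 0.118]
force: [0.2, -0.5, -0.1]
grip_width: 55.6
```

```bash
python3 - <<'E'
from h import *
p,R=tool();s=env.get_state();print(r(p),np.round(R,4).tolist(),r(p-19*R[:,2]),np.round(s["joints"],3),s["grip_width"])
cv2.imwrite("pics/w13.png",env.snapshot("wrist")[:,:,::-1])
E
```

```text
[451.3, -335.5, 83.5] [[0.1352, -0.9413, -0.3092], [-0.9908, -0.1297, -0.0386], [-0.0038, 0.3116, -0.9502]] [457.1, -334.7, 101.6] [-0.693  0.569  1.486 -0.237  1.314  0.828] 55.63670170957372
```

View pics/w13.png

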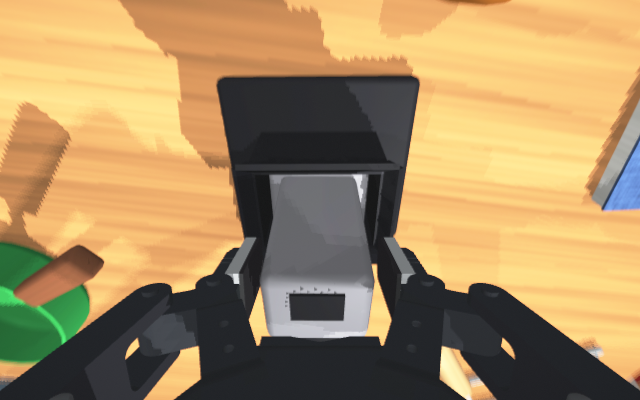

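Emit:
arm_command(
  increments=[
    {"jaw": 0.2, "slide": [0, 0, 0], "delta_rot": [0, 0, 0]},
    {"jaw": 0.2, "slide": [0, 0, 0], "delta_rot": [0, 0, 0]},
    {"jaw": 0.2, "slide": [0, 0, 0], "delta_rot": [0, 0, 0]},
    {"jaw": 0.2, "slide": [0, 0, 0], "delta_rot": [0, 0, 0]},
    {"jaw": 0.2, "slide": [0, 0, 0], "delta_rot": [0, 0, 0]},
    {"jaw": 0.2, "slide": [0, 0, 0], "delta_rot": [0, 0, 0]},
    {"jaw": 0.2, "slide": [0, 0, 0], "delta_rot": [0, 0, 0]},
    {"jaw": 0.2, "slide": [0, 0.01, -0.032], "delta_rot": [0, 0, 0]},
    {"jaw": 0.2, "slide": [0, 0.031, -0.095], "delta_rot": [0, 0, 0]},
    {"jaw": 0.2, "slide": [0, 0.031, -0.095], "delta_rot": [0, 0, 0]},
  ],
  squeeze=80,
)

```text
time: 23.05
position: [450.9, -335.2, 154.2]
tcp_rot: [0.745, -0.649, -0.105, 0.116]
force: [0.9, -0.8, -1.7]
grip_width: 41.2
```

```bash
python3 - <<'E'
from h import *
p,R=tool();s=env.get_state();print(r(p),np.round(R,4).tolist(),s["grip_width"])
c=cam("wrist");np.save("w14.npy",c,allow_pickle=True)
cv2.imwrite("pics/w14.png",env.snapshot("wrist")[:,:,::-1])
E
```

```text
[450.9, -335.2, 154.2] [[0.1356, -0.9417, -0.3078], [-0.9907, -0.1307, -0.0366], [-0.0058, 0.3099, -0.9507]] 41.18037512169913
```

View pics/w14.png

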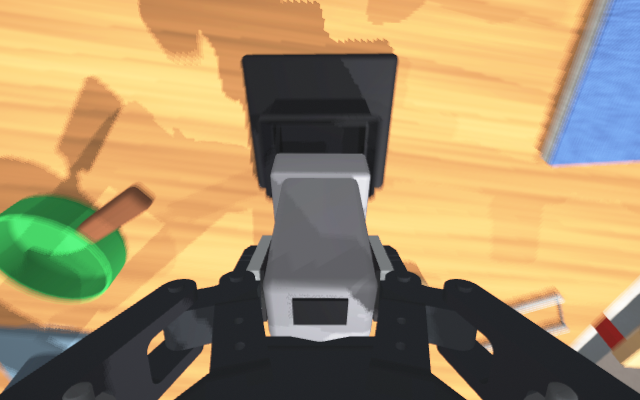

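```bash
python3 - <<'E'
from h import *
c=np.load("w14.npy",allow_pickle=True).item()
y=np.radians(187.8);Rs=Ro.from_euler("z",y).as_matrix();o=np.array([457.1,-334.5,90.7])
im=cv2.imread("pics/w14.png")
L=np.array([(-20,28,0),(-20,-28,0),(-20,28,28),(-20,-28,28),(-5.4,0,104.)])
u=proj(c,L@Rs.T+o);print(r(u))
for q in u:cv2.drawMarker(im,tuple(int(round(v)) for v in q),(0,0,255),cv2.MARKER_CROSS,7,1)
cv2.imwrite("pics/w14c.png",cv2.resize(im[130:350,240:400],(436,600),interpolation=cv2.INTER_CUBIC))
p,R=tool();print("Rts",np.round(R.T@Rs,4).tolist(),r(R.T@(o-p)))
E
```

```text
[[365.5, 148.1], [275.0, 147.9], [371.5, 170.0], [268.6, 169.7], [319.1, 304.5]]
Rts [[-0.0002, 1.0, 0.0015], [0.9525, -0.0003, 0.3046], [0.3046, 0.0015, -0.9525]] [-2.2, -25.4, 64.8]
```

View pics/w14c.png

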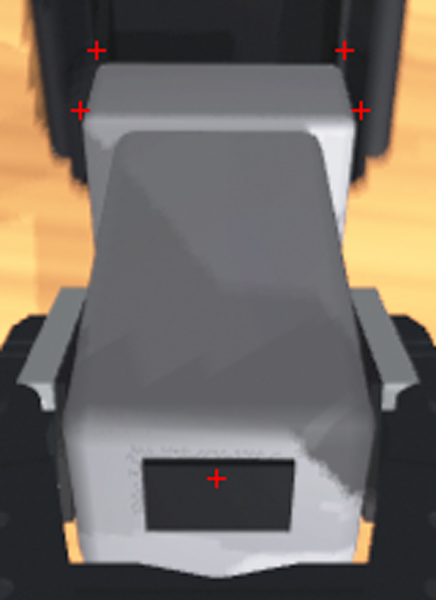

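Emit:
arm_command(
  increments=[
    {"jaw": 0.2, "slide": [0, 0.031, -0.095], "delta_rot": [0, 0, 0]},
    {"jaw": 0.2, "slide": [0, 0.031, -0.095], "delta_rot": [0, 0, 0]},
    {"jaw": 0.2, "slide": [0, 0, 0], "delta_rot": [0.1, 0, 0]},
    {"jaw": 0.2, "slide": [0, 0, 0], "delta_rot": [0.16, 0, 0]},
    {"jaw": 0.2, "slide": [0, 0, 0], "delta_rot": [0.16, 0, 0]},
    {"jaw": 0.2, "slide": [0, 0, 0], "delta_rot": [0.16, 0, 0]},
    {"jaw": 0.2, "slide": [0, 0, 0], "delta_rot": [0.16, 0, 0]},
    {"jaw": 0.2, "slide": [0, 0, 0], "delta_rot": [0.149, 0, 0]},
    {"jaw": 0.2, "slide": [0, 0, 0], "delta_rot": [0, 0.0425, 0.105]},
    {"jaw": 0.2, "slide": [0, 0, 0], "delta_rot": [0, 0.0425, 0.105]},
  ],
)

```text
time: 24.1
position: [449.7, -336.5, 213.6]
tcp_rot: [-0.677, 0.711, -0.136, 0.133]
force: [0.4, 0.2, -1.9]
grip_width: 41.0
```

```bash
cat >> h.py <<'E'
def scan(pr=True,off=(0.3,-23.8,58.6),lab=(642.7,46.8,22),psi=-2.5,pitch=17.9,d=100):
    p,R=tool();ps=np.radians(psi);a=np.radians(40)
    n=np.array([-np.sin(a)*np.cos(ps),-np.sin(a)*np.sin(ps),np.cos(a)]);ly=np.array([-np.sin(ps),np.cos(ps),0])
    Rs=np.c_[np.cross(-ly,n),-ly,n]   # scanner axes, y=-label y
    g=np.radians(pitch);ts=np.c_[[0,np.cos(g),np.sin(g)],[1,0,0],[0,np.sin(g),-np.cos(g)]]
    Rt=Rs@ts.T;pt=np.array(lab)+d*n-Rt@np.array(off)
    print("now",r(p),"target",r(pt),"tool delta",r(R.T@(pt-p)),"units",np.round(R.T@(pt-p)/300,4).tolist())
    print("rot units",np.round(Ro.from_matrix(R.T@Rt).as_rotvec()/np.radians(45),4).tolist())
    w=p+R@np.array(off);z=-(R@ts)[:,2];L=np.array(lab);t=((L-w)@n)/(z@n);hit=w+t*z-L
    print("dist",r(t),"hit off along/up",r([hit@ly,hit@np.cross(ly,n)]),"angle",r(np.degrees(np.arccos(-z@n))))
E
python3 -c "
from h import *
scan();print(np.round(env.get_state()['joints'],3))"
```

```text
now [449.7, -336.5, 213.6] target [534.4, 51.8, 143.9] tool delta [-391.6, -34.6, 91.0] units [-1.3054, -0.1153, 0.3032]
rot units [0.0031, 0.0033, -0.007]
dist 196.9 hit off along/up [-391.5, -7.7] angle 0.1
[-1.051  0.131  1.808  0.38   1.026  0.398]
```

Emit:
arm_command(
  increments=[
    {"jaw": 0.2, "slide": [-0.07, -0.006, 0.016], "delta_rot": [0, 0, 0]},
    {"jaw": 0.2, "slide": [-0.14, -0.0125, 0.033], "delta_rot": [0, 0, 0]},
    {"jaw": 0.2, "slide": [-0.14, -0.0125, 0.033], "delta_rot": [0, 0, 0]},
    {"jaw": 0.2, "slide": [-0.14, -0.0125, 0.033], "delta_rot": [0, 0, 0]},
    {"jaw": 0.2, "slide": [-0.14, -0.0125, 0.033], "delta_rot": [0, 0, 0]},
    {"jaw": 0.2, "slide": [-0.14, -0.0125, 0.033], "delta_rot": [0, 0, 0]},
    {"jaw": 0.2, "slide": [-0.14, -0.0125, 0.033], "delta_rot": [0, 0, 0]},
    {"jaw": 0.2, "slide": [-0.14, -0.0125, 0.033], "delta_rot": [0, 0, 0]},
    {"jaw": 0.2, "slide": [-0.14, -0.0125, 0.033], "delta_rot": [0, 0, 0]},
    {"jaw": 0.2, "slide": [-0.115, -0.01, 0.025], "delta_rot": [0.003, 0.003, -0.007]},
  ],
)

```text
time: 25.1
position: [534.0, 55.2, 143.6]
tcp_rot: [-0.681, 0.706, -0.138, 0.133]
force: [0.5, -0.0, -1.3]
grip_width: 41.1
```

```bash
python3 - <<'E'
from h import *
scan();print(np.round(env.get_state()['joints'],3))
c=cam("wrist");np.save("w15.npy",c,allow_pickle=True)
cv2.imwrite("pics/w15.png",env.snapshot("wrist")[:,:,::-1])
v=env.snapshot("scene")[:,:,::-1][150:360,180:380];cv2.imwrite("pics/s15.png",cv2.resize(v,None,fx=2.8,fy=2.8,interpolation=cv2.INTER_CUBIC))
scan()
E
```

```text
now [534.0, 55.2, 143.6] target [534.4, 51.8, 143.9] tool delta [3.3, -0.6, -0.1] units [0.011, -0.0021, -0.0003]
rot units [-0.0008, 0.0035, 0.0087]
dist 100.1 hit off along/up [4.1, -0.5] angle 0.3
[-0.128  0.119  2.022  0.06   0.617  1.436]
now [533.4, 57.2, 142.9] target [534.4, 51.8, 143.9] tool delta [5.4, -1.5, -0.5] units [0.0179, -0.0051, -0.0017]
rot units [0.0017, 0.0065, 0.0139]
dist 100.0 hit off along/up [6.7, -1.9] angle 0.5
```

View pics/w15.png

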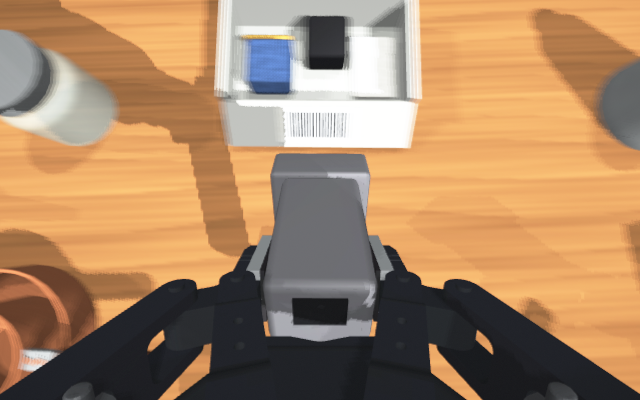

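View pics/s15.png

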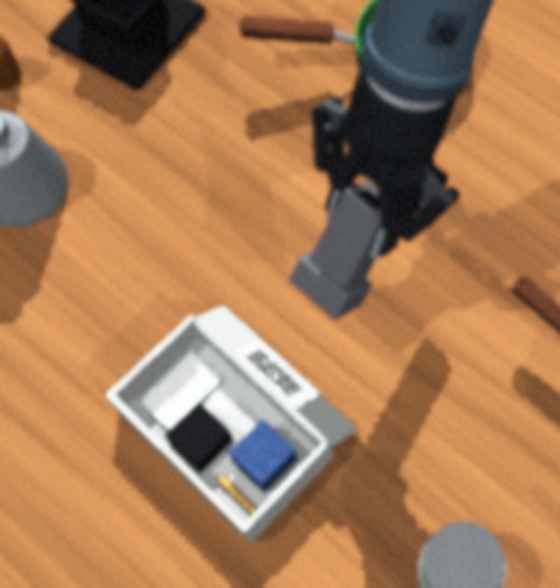

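Emit:
arm_command(
  increments=[
    {"jaw": 0.2, "slide": [0, 0, 0], "delta_rot": [0, 0, 0]},
    {"jaw": 0.2, "slide": [0, 0, 0], "delta_rot": [0, 0, 0]},
    {"jaw": 0.2, "slide": [0, 0, 0], "delta_rot": [0, 0, 0]},
    {"jaw": 0.2, "slide": [0, 0, 0], "delta_rot": [0, 0, 0]},
    {"jaw": 0.2, "slide": [0, 0, 0], "delta_rot": [0, 0, 0]},
    {"jaw": 0.2, "slide": [0, 0, 0], "delta_rot": [0, 0, 0]},
    {"jaw": 0.2, "slide": [0, 0, 0], "delta_rot": [0, 0, 0]},
    {"jaw": 0.2, "slide": [0, 0, 0], "delta_rot": [0, 0, 0]},
    {"jaw": 0.2, "slide": [0, 0, 0], "delta_rot": [0, 0, 0]},
    {"jaw": 0.2, "slide": [0, 0, 0], "delta_rot": [0, 0, 0]},
  ],
)

```text
time: 26.2
position: [534.0, 52.9, 143.2]
tcp_rot: [-0.681, 0.707, -0.138, 0.133]
force: [0.6, -0.5, -1.3]
grip_width: 41.4
```

```bash
python3 - <<'E'
from h import *
scan()
c=cam("wrist");np.save("w16.npy",c,allow_pickle=True)
im=cv2.cvtColor(env.snapshot("wrist"),cv2.COLOR_RGB2BGR);cv2.imwrite("pics/w16.png",im)
cv2.imwrite("pics/w16c.png",cv2.resize(im[80:210,200:440],None,fx=3.2,fy=3.2,interpolation=cv2.INTER_CUBIC))
E
```

```text
now [534.0, 52.9, 143.2] target [534.4, 51.8, 143.9] tool delta [1.1, -0.7, -0.6] units [0.0036, -0.0023, -0.0019]
rot units [0.0001, 0.003, 0.007]
dist 99.7 hit off along/up [1.7, -0.9] angle 0.2
```

View pics/w16c.png

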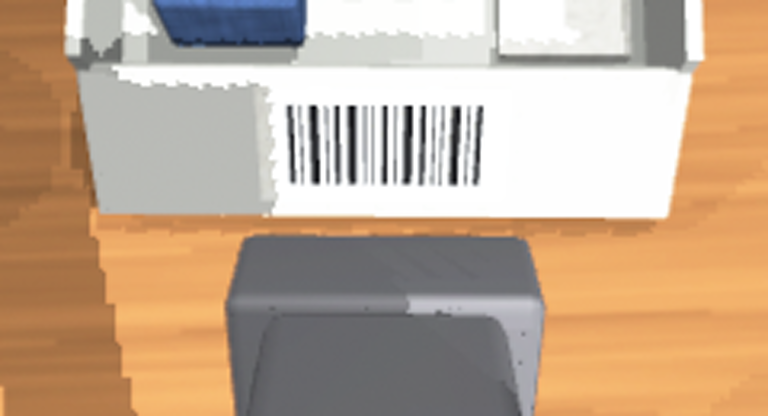

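```bash
python3 - <<'E'
from h import *
c=np.load("w16.npy",allow_pickle=True).item();p,R=tool()
q=lambda L:np.array(L)/3.2+[200,80]
a=onz(c,q([(287,106),(484,106)]),29.7);b=onz(c,q([(479,186),(290,186)]),14.3);print(r(a),r(b),r((a.sum(0)+b.sum(0))/4))
f=onz(c,q([(100,213),(668,217)]),0);print("front",r(f),np.degrees(np.arctan2(f[1,0]-f[0,0],f[0,1]-f[1,1])))
for pitch in(16,17.9,20):
    g=np.radians(pitch);ts=np.c_[[0,np.cos(g),np.sin(g)],[1,0,0],[0,np.sin(g),-np.cos(g)]]
    for off in((0.3,-23.8,58.6),):
        o=p+R@np.array(off);L=np.array([(-20,28,0),(-20,-28,0),(-20,28,28),(-20,-28,28),(-5.4,0,104.)]);print(pitch,r(proj(c,L@(R@ts).T+o)))
print("actual",r(q([(245,237),(527,237),(228,303),(543,303)])))
E
```

```text
[[650.5, 75.4, 29.7], [648.4, 20.1, 29.7]] [[630.1, 21.0, 14.3], [632.2, 76.5, 14.3]] [640.3, 48.3, 22.0]
front [[630.2, 136.3, 0.0], [622.5, -38.2, 0.0]] -2.543008421799544
16 [[364.9, 150.3], [275.0, 150.3], [371.2, 170.7], [268.7, 170.6], [320.1, 301.1]]
17.9 [[365.0, 150.8], [274.9, 150.7], [371.2, 172.8], [268.7, 172.7], [320.0, 307.7]]
20 [[365.2, 151.3], [274.7, 151.2], [371.2, 175.1], [268.7, 175.0], [320.0, 314.4]]
actual [[276.6, 154.1], [364.7, 154.1], [271.2, 174.7], [369.7, 174.7]]
```

```bash
python3 -c "
import cv2
im=cv2.imread('pics/w16.png');cv2.imwrite('pics/w16d.png',cv2.resize(im[140:350,250:390],None,fx=2.8,fy=2.8))"
```

```text
(no output)
```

View pics/w16d.png

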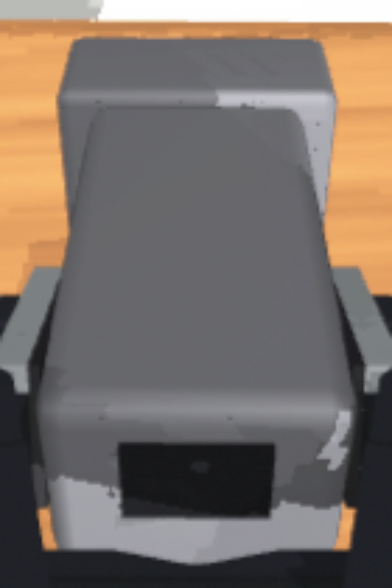

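```bash
python3 - <<'E'
from h import *
scan(off=(0.2,-22.8,58.6),lab=(641.3,47.5,22))
E
```

```text
now [534.1, 53.0, 143.2] target [534.0, 52.4, 144.3] tool delta [0.6, -0.3, -1.1] units [0.0019, -0.0012, -0.0036]
rot units [0.0, 0.0031, 0.007]
dist 99.1 hit off along/up [1.2, -0.7] angle 0.2
```

Aim is within about 1 mm and 0.2°. I'll hold still for over two seconds.

Emit:
arm_command(
  increments=[
    {"jaw": 0.2, "slide": [0.002, -0.001, -0.003], "delta_rot": [0, 0.003, 0.007]},
    {"jaw": 0.2, "slide": [0, 0, 0], "delta_rot": [0, 0, 0]},
    {"jaw": 0.2, "slide": [0, 0, 0], "delta_rot": [0, 0, 0]},
    {"jaw": 0.2, "slide": [0, 0, 0], "delta_rot": [0, 0, 0]},
    {"jaw": 0.2, "slide": [0, 0, 0], "delta_rot": [0, 0, 0]},
    {"jaw": 0.2, "slide": [0, 0, 0], "delta_rot": [0, 0, 0]},
    {"jaw": 0.2, "slide": [0, 0, 0], "delta_rot": [0, 0, 0]},
    {"jaw": 0.2, "slide": [0, 0, 0], "delta_rot": [0, 0, 0]},
    {"jaw": 0.2, "slide": [0, 0, 0], "delta_rot": [0, 0, 0]},
    {"jaw": 0.2, "slide": [0, 0, 0], "delta_rot": [0, 0, 0]},
  ],
)

```text
time: 27.25
position: [534.0, 52.3, 144.2]
tcp_rot: [-0.679, 0.709, -0.138, 0.133]
force: [0.0, -0.7, -1.1]
grip_width: 41.3
```

Emit:
arm_command(
  increments=[
    {"jaw": 0.2, "slide": [0, 0, 0], "delta_rot": [0, 0, 0]},
    {"jaw": 0.2, "slide": [0, 0, 0], "delta_rot": [0, 0, 0]},
    {"jaw": 0.2, "slide": [0, 0, 0], "delta_rot": [0, 0, 0]},
    {"jaw": 0.2, "slide": [0, 0, 0], "delta_rot": [0, 0, 0]},
    {"jaw": 0.2, "slide": [0, 0, 0], "delta_rot": [0, 0, 0]},
    {"jaw": 0.2, "slide": [0, 0, 0], "delta_rot": [0, 0, 0]},
    {"jaw": 0.2, "slide": [0, 0, 0], "delta_rot": [0, 0, 0]},
    {"jaw": 0.2, "slide": [0, 0, 0], "delta_rot": [0, 0, 0]},
    {"jaw": 0.2, "slide": [0, 0, 0], "delta_rot": [0, 0, 0]},
    {"jaw": 0.2, "slide": [0, 0, 0], "delta_rot": [0, 0, 0]},
  ],
)

```text
time: 28.25
position: [534.0, 52.3, 144.1]
tcp_rot: [-0.679, 0.709, -0.138, 0.133]
force: [1.4, 1.5, -1.4]
grip_width: 41.0
```

Emit:
arm_command(
  increments=[
    {"jaw": 0.2, "slide": [0, 0, 0], "delta_rot": [0, 0, 0]},
    {"jaw": 0.2, "slide": [0, 0, 0], "delta_rot": [0, 0, 0]},
    {"jaw": 0.2, "slide": [0, 0, 0], "delta_rot": [0, 0, 0]},
    {"jaw": 0.2, "slide": [0, 0, 0], "delta_rot": [0, 0, 0]},
    {"jaw": 0.2, "slide": [0, 0, 0], "delta_rot": [0, 0, 0]},
    {"jaw": 0.2, "slide": [0, 0, 0], "delta_rot": [0, 0, 0]},
    {"jaw": 0.2, "slide": [0, 0, 0], "delta_rot": [0, 0, 0]},
    {"jaw": 0.2, "slide": [0, 0, 0], "delta_rot": [0, 0, 0]},
    {"jaw": 0.2, "slide": [0, 0, 0], "delta_rot": [0, 0, 0]},
    {"jaw": 0.2, "slide": [0, 0, 0], "delta_rot": [0, 0, 0]},
  ],
)

```text
time: 29.25
position: [534.0, 52.3, 144.1]
tcp_rot: [-0.679, 0.709, -0.138, 0.133]
force: [-0.6, -0.1, -1.4]
grip_width: 41.3
```

```bash
python3 - <<'E'
from h import *
scan(off=(0.2,-22.8,58.6),lab=(641.3,47.5,22))
print(env.get_state()["time"])
p,R=tool();print(np.round(R,3).tolist())
d=np.array([449.7,-335.3,205])-p;print("delta to above stand, units",np.round(R.T@d/300,4))
E
```

```text
now [534.0, 52.3, 144.1] target [534.0, 52.4, 144.3] tool delta [-0.1, -0.0, -0.2] units [-0.0004, -0.0, -0.0006]
rot units [-0.0, -0.0, -0.0001]
dist 99.8 hit off along/up [-0.1, -0.1] angle 0.0
29.25
[[-0.044, -0.926, 0.376], [-0.999, 0.041, -0.016], [-0.0, -0.376, -0.927]]
delta to above stand, units [ 1.3029  0.1315 -0.2723]
```

Emit:
arm_command(
  increments=[
    {"jaw": 0.2, "slide": [0.05, 0.006, -0.04], "delta_rot": [0, 0, 0]},
    {"jaw": 0.2, "slide": [0.14, 0.014, -0.04], "delta_rot": [0, 0, 0]},
    {"jaw": 0.2, "slide": [0.14, 0.014, -0.04], "delta_rot": [0, 0, 0]},
    {"jaw": 0.2, "slide": [0.14, 0.014, -0.03], "delta_rot": [0, 0, 0]},
    {"jaw": 0.2, "slide": [0.14, 0.014, -0.03], "delta_rot": [0, 0, 0]},
    {"jaw": 0.2, "slide": [0.14, 0.014, -0.03], "delta_rot": [0, 0, 0]},
    {"jaw": 0.2, "slide": [0.14, 0.014, -0.03], "delta_rot": [0, 0, 0]},
    {"jaw": 0.2, "slide": [0.14, 0.014, -0.03], "delta_rot": [0, 0, 0]},
    {"jaw": 0.2, "slide": [0.14, 0.014, 0], "delta_rot": [0, 0, 0]},
    {"jaw": 0.2, "slide": [0.13, 0.013, 0], "delta_rot": [0, 0, 0]},
  ],
)

```text
time: 30.25
position: [449.5, -336.9, 204.9]
tcp_rot: [-0.678, 0.709, -0.139, 0.132]
force: [0.3, -0.3, -1.2]
grip_width: 41.3
```

Emit:
arm_command(
  increments=[
    {"jaw": 0.2, "slide": [0, 0, 0], "delta_rot": [0, -0.0425, -0.105]},
    {"jaw": 0.2, "slide": [0, 0, 0], "delta_rot": [0, -0.0425, -0.105]},
    {"jaw": 0.2, "slide": [0, 0, 0], "delta_rot": [-0.1, 0, 0]},
    {"jaw": 0.2, "slide": [0, 0, 0], "delta_rot": [-0.16, 0, 0]},
    {"jaw": 0.2, "slide": [0, 0, 0], "delta_rot": [-0.16, 0, 0]},
    {"jaw": 0.2, "slide": [0, 0, 0], "delta_rot": [-0.16, 0, 0]},
    {"jaw": 0.2, "slide": [0, 0, 0], "delta_rot": [-0.16, 0, 0]},
    {"jaw": 0.2, "slide": [0, 0, 0], "delta_rot": [-0.149, 0, 0]},
    {"jaw": 0.2, "slide": [0, 0, 0], "delta_rot": [0, 0, 0]},
    {"jaw": 0.2, "slide": [0, 0, 0], "delta_rot": [0, 0, 0]},
  ],
)

```text
time: 31.25
position: [450.8, -334.0, 203.3]
tcp_rot: [0.744, -0.649, -0.102, 0.116]
force: [-0.1, -0.4, -1.5]
grip_width: 41.2
```

```bash
python3 - <<'E'
from h import *
p,R=tool();print(env.get_state()["time"],r(p),np.round(R,4).tolist())
R0=np.array([[0.1354,-.9413,-.3092],[-.9908,-.1297,-.0386],[-.0038,.3116,-.9502]])
print("rot units",np.round(Ro.from_matrix(R.T@Ro.from_matrix(R0).as_matrix()).as_rotvec()/np.radians(45),4))
o=p+R@[0.2,-22.8,58.6];print("window",r(o),"need",r(np.array([457.5,-334.2])-o[:2]))
print("units to grasp xy, z-30", np.round(R.T@(np.array([451.1,-335.4,115])-p)/300,4))
cv2.imwrite("pics/w17.png",env.snapshot("wrist")[:,:,::-1])
E
```

```text
31.25 [450.8, -334.0, 203.3] [[0.1354, -0.9431, -0.3036], [-0.9908, -0.1292, -0.0405], [-0.001, 0.3062, -0.952]]
rot units [-0.0072 -0.0034 -0.001 ]
window [454.6, -333.6, 140.6] need [2.9, -0.6]
units to grasp xy, z-30 [ 0.005  -0.0904  0.2802]
```

View pics/w17.png

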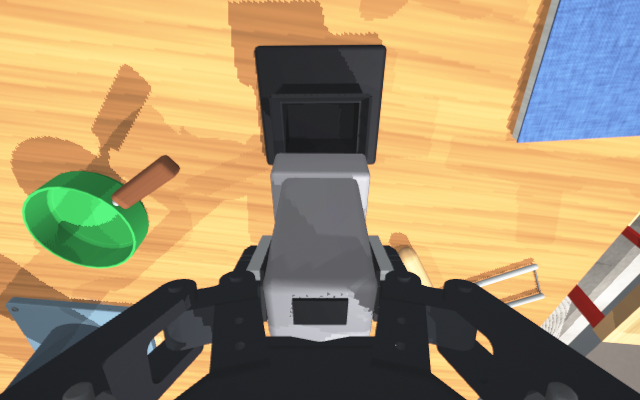

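Emit:
arm_command(
  increments=[
    {"jaw": 0.2, "slide": [0.0047, -0.0228, 0.0544], "delta_rot": [-0.007, -0.003, 0]},
    {"jaw": 0.2, "slide": [0, -0.018, 0.056], "delta_rot": [0, 0, 0]},
    {"jaw": 0.2, "slide": [0, -0.018, 0.056], "delta_rot": [0, 0, 0]},
    {"jaw": 0.2, "slide": [0, -0.0122, 0.0381], "delta_rot": [0, 0, 0]},
    {"jaw": 0.2, "slide": [0, -0.0122, 0.0381], "delta_rot": [0, 0, 0]},
    {"jaw": 0.2, "slide": [0, -0.0122, 0.0381], "delta_rot": [0, 0, 0]},
    {"jaw": 0.2, "slide": [0, -0.0122, 0.0381], "delta_rot": [0, 0, 0]},
    {"jaw": 0.2, "slide": [0, -0.0122, 0.0381], "delta_rot": [0, 0, 0]},
    {"jaw": 0.2, "slide": [0, 0, 0], "delta_rot": [0, 0, 0]},
    {"jaw": 0.2, "slide": [0, 0, 0], "delta_rot": [0, 0, 0]},
  ],
)

```text
time: 32.3
position: [451.0, -335.5, 91.2]
tcp_rot: [0.743, -0.65, -0.105, 0.119]
force: [-0.2, -0.6, -0.6]
grip_width: 41.3
```

```bash
python3 - <<'E'
from h import *
p,R=tool();s=env.get_state();print(r(p),np.round(R[:,2],4),s["force"],s["ft_torque"])
cv2.imwrite("pics/w18.png",env.snapshot("wrist")[:,:,::-1])
E
```

```text
[451.0, -335.5, 91.2] [-0.3106 -0.0395 -0.9497] [-0.16895132 -0.59952928 -0.60596089] [ 0.05313596 -0.27025897 -0.03226275]
```

View pics/w18.png

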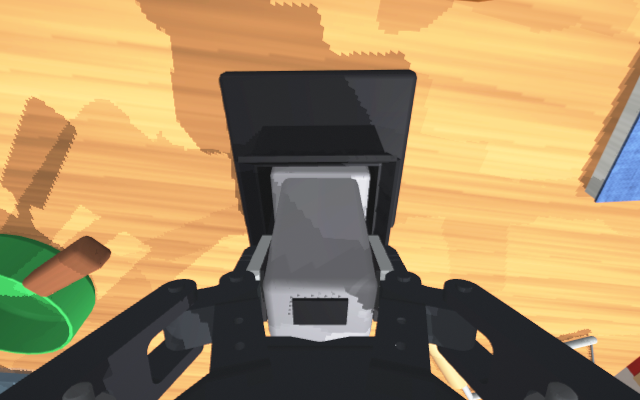

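Emit:
arm_command(
  increments=[
    {"jaw": 0.2, "slide": [0, -0.0035, 0.011], "delta_rot": [0, 0, 0]},
    {"jaw": 0.2, "slide": [0, -0.0025, 0.008], "delta_rot": [0, 0, 0]},
    {"jaw": 0.2, "slide": [0, 0, 0], "delta_rot": [0, 0, 0]},
    {"jaw": 0.2, "slide": [0, 0, 0], "delta_rot": [0, 0, 0]},
    {"jaw": 0.55, "slide": [0, 0, 0], "delta_rot": [0, 0, 0]},
    {"jaw": 0.8, "slide": [0, 0, 0], "delta_rot": [0, 0, 0]},
    {"jaw": 0.8, "slide": [0, 0, 0], "delta_rot": [0, 0, 0]},
    {"jaw": 0.8, "slide": [0, 0, 0], "delta_rot": [0, 0, 0]},
    {"jaw": 0.8, "slide": [0, 0, 0], "delta_rot": [0, 0, 0]},
    {"jaw": 0.8, "slide": [0, 0, -0.03], "delta_rot": [0, 0, 0]},
  ],
)

```text
time: 33.35
position: [453.0, -334.6, 93.3]
tcp_rot: [0.743, -0.65, -0.106, 0.119]
force: [-0.4, 1.2, 0.1]
grip_width: 68.1
```

```bash
python3 - <<'E'
from h import *
p,R=tool();s=env.get_state();print(r(p),s["force"],s["grip_width"])
cv2.imwrite("pics/w19.png",env.snapshot("wrist")[:,:,::-1])
E
```

```text
[453.0, -334.6, 93.3] [-0.39048827  1.19264397  0.07117945] 68.05731413923422
```

View pics/w19.png

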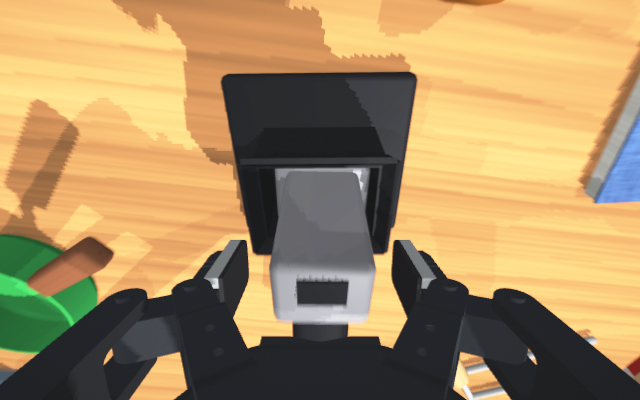

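Emit:
arm_command(
  increments=[
    {"jaw": 0.8, "slide": [0, 0, -0.07], "delta_rot": [0, 0, 0]},
    {"jaw": 0.8, "slide": [0, 0, -0.1], "delta_rot": [0, 0, 0]},
    {"jaw": 0.8, "slide": [0, 0, -0.1], "delta_rot": [0, 0, 0]},
    {"jaw": 0.8, "slide": [0, 0, -0.1], "delta_rot": [0, 0, 0]},
    {"jaw": 0.8, "slide": [0, 0, -0.1], "delta_rot": [0.15, 0, 0]},
    {"jaw": 0.8, "slide": [0, 0.05, 0], "delta_rot": [0.15, 0, 0]},
    {"jaw": 0.8, "slide": [0, 0.1, 0], "delta_rot": [0.1, 0, 0]},
    {"jaw": 0.8, "slide": [0, 0.1, 0], "delta_rot": [0, 0, 0]},
    {"jaw": 0.8, "slide": [0, 0, 0], "delta_rot": [0, 0, 0]},
    {"jaw": 0.8, "slide": [0, 0, 0], "delta_rot": [0, 0, 0]},
  ],
)

```text
time: 34.4
position: [423.6, -339.9, 234.6]
tcp_rot: [0.752, -0.659, -0.001, 0.001]
force: [0.3, -1.4, -1.0]
grip_width: 68.4
```

```bash
python3 - <<'E'
from h import *
p,R=tool();s=env.get_state();print(s["time"],r(p),s["force"])
cv2.imwrite("pics/w20.png",env.snapshot("wrist")[:,:,::-1])
cv2.imwrite("pics/s20.png",env.snapshot("scene")[:,:,::-1])
cv2.imwrite("pics/t20.png",env.snapshot("top")[:,:,::-1])
d=cv2.absdiff(cv2.imread("pics/s20.png"),cv2.imread("pics/scene0.png"));cv2.imwrite("pics/d20.png",np.clip(d.astype(int)*3,0,255).astype(np.uint8))
E
```

```text
34.4 [423.6, -339.9, 234.6] [ 0.27097237 -1.37204708 -0.96562942]
```

View pics/w20.png

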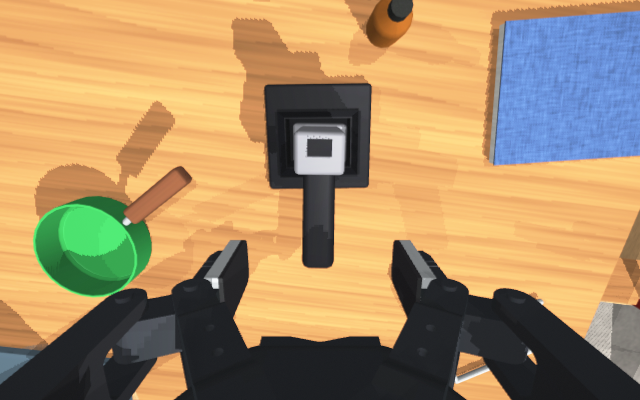

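View pics/s20.png

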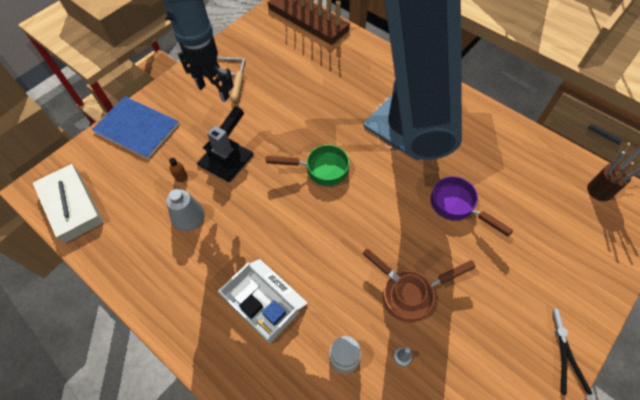

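View pics/d20.png

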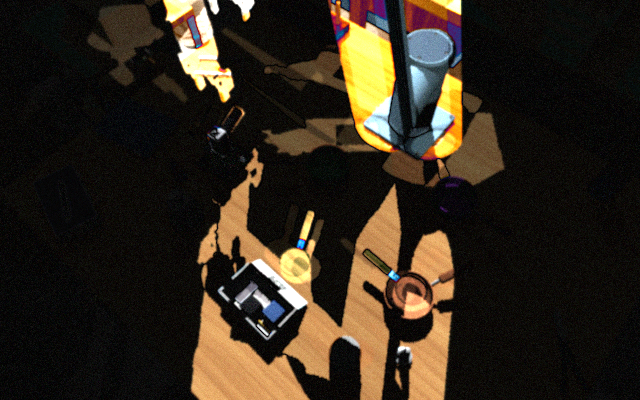

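```bash
python3 -c "
from cell import env
print(env.close_job(), env.get_state()['time'])"
```

```text
the job is handed in; nothing more can be done
the job is handed in; nothing more can be done
```

The job is handed in at about 34.5 s, inside the 64 s limit. I can't confirm that the scanner actually read the barcode, because the interface gives no read signal.

- **Pan:** I gripped the small copper pan by its rim and nested it in the big copper pan. By the turn I gave it, its handle points roughly 110° away from the big pan's handle, and the two stand well apart in the last scene picture. The small pan was within about 4 mm of centre just before release.
- **First scan try:** With the first, straight grip, joint 5 reached the end of its allowed range (0.224 rad against the 0.22 limit). That left the aim about 1.4° and a few mm off. I put the scanner back in its stand and gripped it again with the gripper tilted 18°.
- **Scan:** I held still for about 3 s at a computed 99.8 mm from the label. By my own measurements the aim was within about 1 mm of its middle, square to within 0.5°, with the scan line across the bars. My label position estimates differed by about 2.5 mm between pictures, and the scanner's place in the grip is known to about 2 mm.
- **Return and last checks:** The scanner is nose down in its stand, and the gripper is clear and touching nothing. The scene comparison before and after shows the tray, flux can, jar, dropper bottle, ring cone and both look-alike pans where they were, with only shadows differing.

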